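# Close a vacuum pot: load the clips, draw the lid down crosswise, gauge the gap

## Robot

A 6-joint arm with a two-finger parallel gripper is mounted at the origin on a cart in front of the work surface, level with it; the furniture and walls round the work are solid. World frame = base frame: x ahead of the robot, y to its left, z up, the work surface at z = 0. Lengths are in m, angles in rad, forces in N, time in s.
With the tool pointing down it reaches from about 0.375 to 0.9 m from the base axis. Payload 3.1 kg.
Tool frame: the origin (TCP) lies on the front face of the gripper's body, between the roots of the fingers; the fingertips stand 70 mm ahead of it and the grasp point (between the pads) lies 51 mm ahead of it; z points along the fingers, y is the line along which they close (so a half turn about z gives the same grasp; the last joint's range is limited). The gripper opens to 87 mm and grips with 3 to 60 N. Pads are 19 mm wide; open, the fingers measure 117 mm over their backs; the gripper's body (75 mm by 190 mm) begins 51 mm behind the grasp point.
Start: joints at [1.103, 0.527, 1.433, -0, 1.181, -0.178], TCP at [0.179, 0.599, 0.292] pointing down, gripper open.
Joint ranges: [-3.08, 3.08], [-0.75, 2.2], [0.22, 2.44], [-1.43, 4.57], [0, 2.65], [-2.85, 2.85]. Speed limits (rad/s): [2.79, 2.79, 3.14, 3.14, 3.14, 3.14].

## Interface

Orientations are given as a unit quaternion [x, y, z, w].
In Python, from rig import robot, cams, ticket gives the robot as it stands. The module is installed in compiled form; this text tells all that it offers.
- The arm moves only by the shell command python3 -m crank 'ROWS' [FORCE]. ROWS is JSON, a list of rows, each a list of 7 numbers: the shift along the tool's x, y, z in cm, then the turn, a rotation vector about the tool's x, y, z in rad, then the closure, from 0 (fully open) to 1 (shut). A call has 1 to 5 rows; each row shifts and turns the commanded pose from where the row before left it, along the tool's axes as they then stand; what a row does not reach is not made up. A row lasts 1/8 s, in which the tool goes at most 62.5 mm and 10.7 degrees, less where a joint would pass 70% of its speed; a pose out of reach is approached as far as the arm can. A call is refused whole if a number of a shift passes 6.25 or a number of a turn 0.188, either way. A call with a gripper value outside its range is refused whole. The fingers move at their own pace and stop on an object; FORCE is the grip in N (left out, the last holds). Time passes only in rows, so rows that do not move let the fingers close. It gives the time, the measured TCP pose, the force, the opening and the grip force at its end, in the units of the state.
- robot.get_obs(): the state, without advancing time (a new reading comes with each control period).
- cams.camera(name): name is "scene" or "top" or "wrist"; returns the picture (400x640x3 uint8, red, green, blue); there is no depth.
- cams.camera_info(name): a dict with "intrinsics" (3x3 intrinsics, pixels), "pose" (4x4, takes a point from camera to world coordinates). Camera axes: x right, y down, z forward; pixel columns grow to the right and rows downward; lengths in m; the calibration is good to about 2 mm. A picture is of the moment at which its call begins: read the wrist's pose just before it. camera_info takes no time and is no camera call; for the wrist camera it gives the pose at the moment of the call.
- ticket.hand_in(): hands the job in; it is judged then, once.
The state is a dict: "time": time; "q": joint angles; "joint_velocities": joint speeds; "joint_torque": joint torques, N m; "position": TCP position; "tool_rot": TCP orientation; "ft_force": force on the tool from outside, world axes, zero at the start; "moment": the same for the moment, N m; "grip_width": finger opening in m; "grip_force": force on a finger pad.
Only numpy, scipy, OpenCV 4.12 (cv2) and the standard library are available. Lean on these libraries where they do the work, as an engineer would, in place of code of your own. Each camera call takes 0.05 s, during which the arm holds its last target. There are 200 camera calls.

## Task

Get the vacuum pot ready for pumping: put every small black clip lying on the bench between the pot and the white foam pad into the bowl, then swing the lid over it up to its stop. Tighten the four wing screws clockwise, crosswise, in three even passes: a third of the way on each screw, then two thirds on each, then all fully home, in every pass going from one screw to the one diagonally opposite before touching the other two. Last, check the gap with the gauge: push its blade into the gap at the square tongue on the front of the flange until its shoulder is up against the rim, draw it out again, and stand it back on the white foam pad.

Things in the scene. Friction and masses are not known exactly. Their poses are not given: they have to be found in the camera images.
- pot: Round aluminium vacuum pot fixed to the bench; origin at the centre of its underside, z up, -x towards its front. Bowl inside diameter 132 mm, floor 14 mm and flange top 58 mm above the bench, flange diameter 190 mm; a black rubber seal ring (about 149 mm outside) stands on the flange. Valve, dial and swing post stick out at the back and right, all lower than the lid's top
- notch (a point): Where the gauge goes in: the front face (facing -x of the pot) of the square tongue, 34 mm wide, that stands out at the front of the flange, 101 mm from the pot's axis; this point is on the middle of the tongue's front face, in the middle of the gap of 6.5 mm between flange (top 58 mm above the bench) and shut lid. A tongue of the same size on the lid lies over it. The gap is free for 26 mm inwards from the front face
- lid (a joint): Swing of the flat lid about its upright post at the right of the pot, rad: 0 = shut against its stop, right over the bowl; about 1.75 to 2.05 at the start, off to the right; grows anticlockwise seen from above. It stays where it is left; about 10 N at its knob moves it
- lid_hinge (a point): Point on the vertical axis of the lid's swing post, at the height of the lid's top, 125 mm from the centre of the lid
- lid_knob (a point): Middle of the black round knob at the centre of the lid (knob diameter 30 mm, 28 mm tall, this point at half its height, 24 mm above the lid's top; lid diameter 190 mm, 12 mm thick, its top 76.5 mm above the bench)
- wing_fl (a joint): Turn of the front left wing screw, rad, as the pot is seen from its front with the lid shut: 0 = loose, grows clockwise seen from above, 3.6 = fully home at a hard stop (a third of the way is 1.2). It starts between 0 and 0.3 and stays where it is left; turning takes about 0.12 N m
- wing_fr (a joint): Turn of the front right wing screw, rad, as the pot is seen from its front with the lid shut: 0 = loose, grows clockwise seen from above, 3.6 = fully home at a hard stop (a third of the way is 1.2). It starts between 0 and 0.3 and stays where it is left; turning takes about 0.12 N m
- wing_br (a joint): Turn of the back right wing screw, rad, as the pot is seen from its front with the lid shut: 0 = loose, grows clockwise seen from above, 3.6 = fully home at a hard stop (a third of the way is 1.2). It starts between 0 and 0.3 and stays where it is left; turning takes about 0.12 N m
- wing_bl (a joint): Turn of the back left wing screw, rad, as the pot is seen from its front with the lid shut: 0 = loose, grows clockwise seen from above, 3.6 = fully home at a hard stop (a third of the way is 1.2). It starts between 0 and 0.3 and stays where it is left; turning takes about 0.12 N m
- wing_fl_grip (a point): Middle of the front left wing screw's upright wing, 82 mm from the lid's centre: a flat steel wing 36 mm long (along this point's x axis), 9 mm thick (y), its top 10 mm above this point and its lower edge 11 mm below it, on a round hub of 19 mm diameter; the lid's top is 25 mm below this point while the screw is loose and 22 mm below it when it is home (it runs down as it turns). The four screws sit on the lid's diagonals
- wing_fr_grip (a point): Middle of the front right wing screw's upright wing, 82 mm from the lid's centre: a flat steel wing 36 mm long (along this point's x axis), 9 mm thick (y), its top 10 mm above this point and its lower edge 11 mm below it, on a round hub of 19 mm diameter; the lid's top is 25 mm below this point while the screw is loose and 22 mm below it when it is home (it runs down as it turns). The four screws sit on the lid's diagonals
- wing_br_grip (a point): Middle of the back right wing screw's upright wing, 82 mm from the lid's centre: a flat steel wing 36 mm long (along this point's x axis), 9 mm thick (y), its top 10 mm above this point and its lower edge 11 mm below it, on a round hub of 19 mm diameter; the lid's top is 25 mm below this point while the screw is loose and 22 mm below it when it is home (it runs down as it turns). The four screws sit on the lid's diagonals
- wing_bl_grip (a point): Middle of the back left wing screw's upright wing, 82 mm from the lid's centre: a flat steel wing 36 mm long (along this point's x axis), 9 mm thick (y), its top 10 mm above this point and its lower edge 11 mm below it, on a round hub of 19 mm diameter; the lid's top is 25 mm below this point while the screw is loose and 22 mm below it when it is home (it runs down as it turns). The four screws sit on the lid's diagonals
- sample_0_mid (a point): Moulded black clip, 12 mm wide (its x axis), 37 mm long (its y axis), 14 mm tall, 12 g; the point is its centre. May be absent
- sample_1_mid (a point): Moulded black clip, 12 mm wide (its x axis), 26 mm long (its y axis), 14 mm tall, 12 g; the point is its centre. May be absent
- sample_2_mid (a point): Moulded black clip, 12 mm wide (its x axis), 39 mm long (its y axis), 14 mm tall, 12 g; the point is its centre. May be absent
- sample_3_mid (a point): Moulded black clip, 12 mm wide (its x axis), 27 mm long (its y axis), 14 mm tall, 12 g; the point is its centre. May be absent
- gauge_grip (a point): Upright black grip of the flat gap gauge, 36 mm long (x), 12 mm thick (y), 40 mm tall over the gauge's underside; this point lies on the grip's middle, 28 mm above the underside and 12 mm below its top. It rises from a flat base plate 44 mm long and 46 mm wide, 3 mm thick, centred under the grip. The gauge stands upright on the foam pad, 70 g
- gauge_tip (a point): Middle of the front end of the gauge's flat steel blade (20 mm wide, 3 mm thick, x axis pointing out of the tip, z up). The tip lies 48 mm ahead of the grip point (along x) and 26.5 mm below it. The shoulder, a step 12 mm tall and 34 mm wide, stands 22 mm behind the tip and 4 mm ahead of the grip's front end
- pad: White foam pad, 170 mm (x) by 120 mm (y), 22 mm thick, fixed to the bench; origin at the centre of its underside
- cap: Pink plug cap, 36 mm across, 18 mm tall; origin at the centre of its underside; leave it alone
- masking: Roll of white masking tape lying flat, 72 mm across, 20 mm tall; origin at the centre of its underside; leave it alone
- glue: White glue bottle with red nozzle, standing, 42 mm across, 119 mm tall; origin at the centre of its underside; leave it alone
- pen: Grey felt marker lying down, 131 mm long (y), 14 mm thick; origin at the centre of its underside; leave it alone
There are look-alikes about, which are no part of the job. What is meant by the part that bears gauge_grip is not turquoise, and is the larger of those in its own colour.

How it is judged:
On the way, in this order (a step that is already met when the one before it is completed fails the run):
1. every clip is in the bowl (horizontal distance between each of sample_0_mid, sample_1_mid, sample_2_mid, sample_3_mid and pot below 0.064 m and height (world z) of each of sample_0_mid, sample_1_mid, sample_2_mid, sample_3_mid below 0.05 m), for 0.2 s.
2. the lid is swung shut against its stop (all of step 1 and value of joint lid below 0.04 rad), for 0.2 s.
3. first pass: all four wing screws about a third of the way (value of joint lid below 0.04 rad and value of joint wing_fl between 0.7 and 1.8 rad and value of joint wing_fr between 0.7 and 1.8 rad and value of joint wing_br between 0.7 and 1.8 rad and value of joint wing_bl between 0.7 and 1.8 rad), for 0.1 s.
4. second pass: all four about two thirds of the way (value of joint lid below 0.04 rad and value of joint wing_fl between 1.9 and 3.05 rad and value of joint wing_fr between 1.9 and 3.05 rad and value of joint wing_br between 1.9 and 3.05 rad and value of joint wing_bl between 1.9 and 3.05 rad), for 0.1 s.
5. third pass: all four fully home (value of joint lid below 0.04 rad and value of joint each of wing_fl, wing_fr, wing_br, wing_bl above 3.35 rad), for 0.1 s.
6. the gauge blade is in the gap at the front tongue with its shoulder up to the rim (value of joint lid below 0.04 rad and x of gauge_tip in the frame of pot between -0.083 and -0.073 m and y of gauge_tip in the frame of pot between -0.012 and 0.012 m and z of gauge_tip in the frame of pot between 0.0575 and 0.066 m and angle between the x axis of gauge_tip and the x axis of pot, either way round below 0.15 rad), for 0.3 s.
At the end, for the whole second after the job is handed in: All clips lie in the bowl (within 64 mm of its axis), the lid is within 0.04 rad of its stop, all four wing screws are within 0.25 rad of fully home, and the gauge stands upright (within 0.1 rad) on the foam pad, its grip over the pad (all of step 1 and all of step 5 and x of gauge_grip in the frame of pad between -0.085 and 0.085 m and y of gauge_grip in the frame of pad between -0.06 and 0.06 m and z of gauge_grip in the frame of pad between 0.044 and 0.056 m and angle between gauge_grip's own z axis and vertical below 0.1 rad); the robot touches nothing.
It fails at once if in a pass (a screw counts as done in it beyond 0.7, 1.9 and 3.1 rad) two neighbouring screws are done while the other two are not ((value of joint each of wing_fl, wing_fr above 0.7 rad and value of joint each of wing_br, wing_bl below 0.7 rad) or (value of joint each of wing_fr, wing_br above 0.7 rad and value of joint each of wing_bl, wing_fl below 0.7 rad) or (value of joint each of wing_br, wing_bl above 0.7 rad and value of joint each of wing_fl, wing_fr below 0.7 rad) or (value of joint each of wing_bl, wing_fl above 0.7 rad and value of joint each of wing_fr, wing_br below 0.7 rad) or (value of joint each of wing_fl, wing_fr above 1.9 rad and value of joint each of wing_br, wing_bl below 1.9 rad) or (value of joint each of wing_fr, wing_br above 1.9 rad and value of joint each of wing_bl, wing_fl below 1.9 rad) or (value of joint each of wing_br, wing_bl above 1.9 rad and value of joint each of wing_fl, wing_fr below 1.9 rad) or (value of joint each of wing_bl, wing_fl above 1.9 rad and value of joint each of wing_fr, wing_br below 1.9 rad) or (value of joint each of wing_fl, wing_fr above 3.1 rad and value of joint each of wing_br, wing_bl below 3.1 rad) or (value of joint each of wing_fr, wing_br above 3.1 rad and value of joint each of wing_bl, wing_fl below 3.1 rad) or (value of joint each of wing_br, wing_bl above 3.1 rad and value of joint each of wing_fl, wing_fr below 3.1 rad) or (value of joint each of wing_bl, wing_fl above 3.1 rad and value of joint each of wing_fr, wing_br below 3.1 rad)).
It fails at once if one screw is a whole pass ahead of another (beyond 1.9 while another is below 0.7, or beyond 3.1 while another is below 1.9) ((value of joint any of wing_fl, wing_fr, wing_br, wing_bl above 1.9 rad and value of joint any of wing_fl, wing_fr, wing_br, wing_bl below 0.7 rad) or (value of joint any of wing_fl, wing_fr, wing_br, wing_bl above 3.1 rad and value of joint any of wing_fl, wing_fr, wing_br, wing_bl below 1.9 rad)).
It fails at once if a screw is turned while the lid is not shut (value of joint lid above 0.1 rad and value of joint any of wing_fl, wing_fr, wing_br, wing_bl above 0.7 rad).
It fails at once if a bystander (cap, tape roll, glue bottle, marker) is pushed more than 5 cm (distance of any of cap, masking, glue, pen from where it was at the start of the episode above 0.05 m).
Of sample_0, sample_1, sample_2, sample_3 only 2 to 4 are there at a start; the rules pass over those that are not, and their reading is None.
At some moment in a run one of sample_0, sample_1, sample_2, sample_3, gauge may be knocked a few centimetres aside while the robot is not near it.
Once in a run the grip may slacken for a moment while it holds something.
It also fails if it takes over 210 s, if anything falls off the work surface, if the arm or the gripper's body presses on something with over 40 N, if the wrist force passes 120 N, or if a joint passes its speed limit or range.

## Working session

There is one attempt and no reset: what is moved stays moved. The work goes in short steps, Python scripts to look and compute and a shell command to move; the robot and the scene stay as the last step left them, time stands still between calls to the robot, and variables do not carry over. Pictures are saved under pics/ and viewed, at most 14 in all, crops included, and the job is handed in when it is done.

```bash
mkdir -p pics
cat > h.py <<'E'
import numpy as np, cv2
from scipy.spatial.transform import Rotation as R
from rig import robot, cams, ticket
def snap(n,f,crop=None,s=1):
    i=cams.camera_info(n); im=cams.camera(n)[:,:,::-1]
    cv2.imwrite('pics/full_'+f+'.png',im)
    if crop: u0,v0,u1,v1=crop; im=im[v0:v1,u0:u1]
    if s!=1: im=cv2.resize(im,None,fx=s,fy=s,interpolation=cv2.INTER_CUBIC)
    cv2.imwrite('pics/'+f+'.png',im); np.savez('pics/'+f+'.npz',K=i['intrinsics'],P=i['pose'])
def world(f,uv,z):
    d=np.load('pics/'+f+'.npz'); K,P=d['K'],d['P']; o=[]
    for u,v in np.atleast_2d(uv):
        r=P[:3,:3]@np.linalg.solve(K,[u,v,1.]); t=(z-P[2,3])/r[2]; o.append(P[:3,3]+t*r)
    return np.array(o)
def pix(f,X):
    d=np.load('pics/'+f+'.npz'); K,P=d['K'],d['P']; c=(np.atleast_2d(X)-P[:3,3])@P[:3,:3]; p=c@K.T; return p[:,:2]/p[:,2:]
def st():
    o=robot.get_obs(); r=R.from_quat(o['tool_rot']); print('t',round(o['time'],2),'p',np.round(o['position'],4),'x',np.round(r.as_matrix()[:,0],3),'z',np.round(r.as_matrix()[:,2],3),'q',np.round(o['q'],2),'w',round(o['grip_width'],4),'F',np.round(o['ft_force'],1)); return o
def go(tcp,yaw):
    """rows needed: shift in tool axes (cm) and turn about tool z so that the tool y axis is at yaw (world), tool down"""
    o=robot.get_obs(); M=R.from_quat(o['tool_rot']).as_matrix(); d=M.T@(np.array(tcp)-o['position'])*100
    y=np.array([np.cos(yaw),np.sin(yaw),0]); 
    if y@M[:,1]<0:y=-y
    z=np.array([0,0,-1.]); T=np.c_[np.cross(y,z),y,z]
    print('shift cm',np.round(d,2),'rotvec',np.round(R.from_matrix(M.T@T).as_rotvec(),3))
E
python3 - <<'E'
from h import *
st(); snap('top','a'); snap('scene','b')
for n in('top','scene','wrist'):print(np.round(cams.camera_info(n)['pose'],3).tolist())
E
```

```text
t 0.0 p [0.1783 0.5984 0.2913] x [-0.958  0.286  0.   ] z [-0.001 -0.002 -1.   ] q [ 1.1   0.53  1.43 -0.    1.18 -0.18] w 0.087 F [0.3 0.8 0.4]
[[0.004, -0.981, 0.196, 0.38], [-1.0, -0.0, 0.019, 0.152], [-0.019, -0.196, -0.98, 1.147], [0.0, 0.0, 0.0, 1.0]]
[[0.881, -0.357, 0.312, 0.186], [-0.474, -0.684, 0.554, -0.557], [0.015, -0.636, -0.772, 1.109], [0.0, 0.0, 0.0, 1.0]]
[[0.287, 0.918, 0.275, 0.103], [0.958, -0.274, -0.083, 0.623], [-0.001, 0.287, -0.958, 0.384], [0.0, 0.0, 0.0, 1.0]]
```

View pics/a.png

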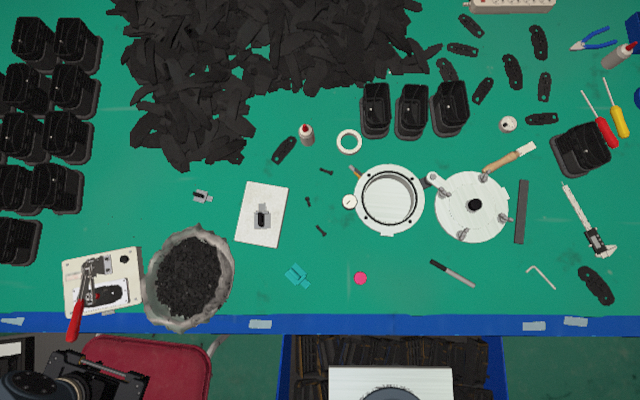

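View pics/b.png

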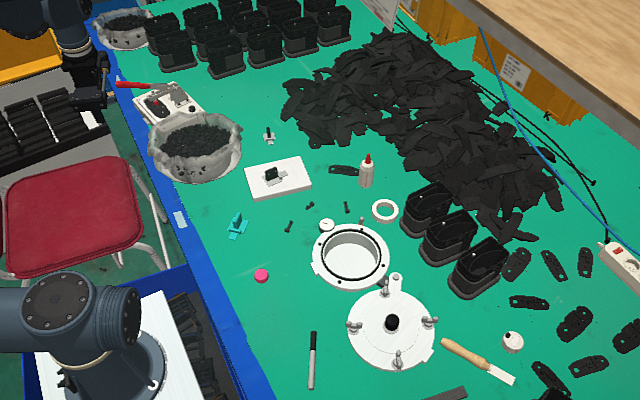

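The top picture shows three clips, at about (326,171), (308,202) and (321,231). The pot is at (390,198) and the open lid at (472,207). There are three gauge candidates: black at (263,217) on the pad, a smaller black one at (202,196), and turquoise at (297,273). The larger black one on the pad fits the description. I'll enlarge to confirm.

Run:
```python
import cv2
im=cv2.imread('pics/full_a.png')
cv2.imwrite('pics/a1.png',cv2.resize(im[155:255,185:345],None,fx=5,fy=5,interpolation=cv2.INTER_CUBIC))
cv2.imwrite('pics/a2.png',cv2.resize(im[150:250,335:520],None,fx=4.3,fy=4.3,interpolation=cv2.INTER_CUBIC))
```

```text
(no output)
```

View pics/a1.png

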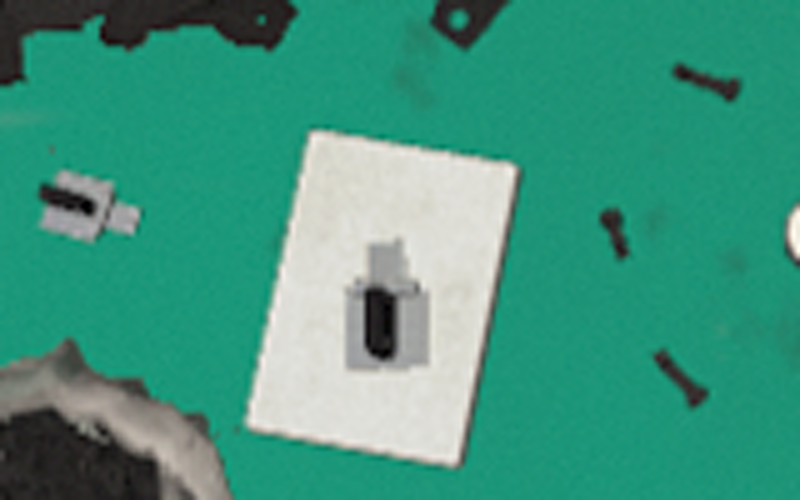

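View pics/a2.png

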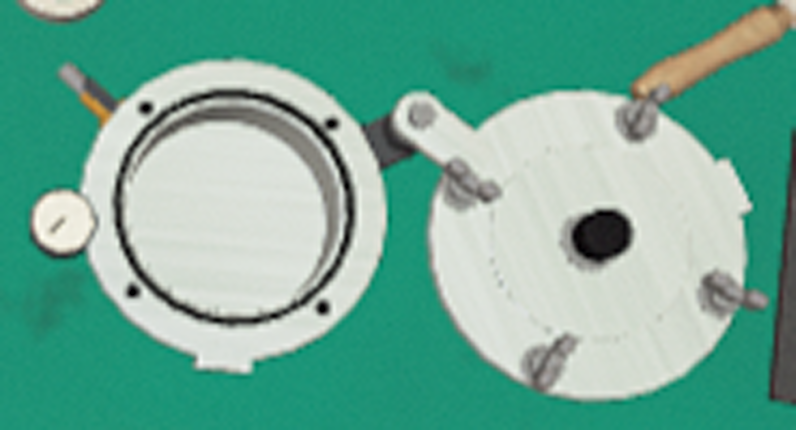

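The larger black gauge on the pad, grip at crop (380,322), is the one meant; the black one at crop (85,205) is clearly smaller. The clips in the crop are at (709,81), (618,235) and (681,378). The pot's seal ring centre is at a2 (235,207), the tongue at (225,365), the hinge at (420,112) and the knob at (600,235).

Run:
```python
from h import *
a1=lambda L:[(185+u/5,155+v/5) for u,v in L]; a2=lambda L:[(335+u/4.3,150+v/4.3) for u,v in L]
pr=lambda n,x:print(n,np.round(x,4).tolist())
for n,(p,q) in dict(c1=((675,69),(741,92)),c2=((611,209),(625,257)),c3=((657,351),(703,406))).items():
    w=world('a',a1([p,q]),.012); d=w[1]-w[0]; pr(n,w.mean(0)[:2]); print(' len',np.linalg.norm(d),'ang',np.arctan2(d[1],d[0]))
pot=world('a',a2([(235,207)]),.061)[0]; pr('pot',pot)
t=world('a',a2([(225,368)]),.058)[0]; d=pot-t; pr('tongue',t); print('d',np.linalg.norm(d[:2]),'yaw',np.arctan2(d[1],d[0]))
h=world('a',a2([(420,112)]),.0765)[0]; pr('hinge',h); print(np.linalg.norm((h-pot)[:2]),'bearing',np.arctan2(*(h-pot)[1::-1]))
k=world('a',a2([(603,235)]),.1145)[0]; pr('knob top',k); print(np.linalg.norm((k-h)[:2]),'bearing',np.arctan2(*(k-h)[1::-1]))
pr('pad',world('a',a1([(312,130),(520,163),(460,467),(247,430)]),.022)[:,:2])
g=world('a',a1([(380,292),(380,355)]),.062); pr('grip',g)
pr('tip',world('a',a1([(385,240),(388,243)]),.024))
```

```text
c1 [0.6725, 0.1649]
 len 0.03958282391635626 ang -1.9164132505422313
c2 [0.5852, 0.2147]
 len 0.028293387344923582 ang -2.8518440697650944
c3 [0.5042, 0.1798]
 len 0.03940801732225655 ang -2.4423144513296977
pot [0.5857, -0.0033, 0.061]
tongue [0.4866, 0.0051, 0.058]
d 0.09944091910949568 yaw -0.08424909223909405
hinge [0.6421, -0.1159, 0.0765]
0.1259852856530522 bearing -1.1063165513180595
knob top [0.559, -0.209, 0.1145]
0.12483265666162784 bearing -2.299597482736215
pad [[0.6417, 0.3857], [0.6228, 0.269], [0.4549, 0.2981], [0.4746, 0.4145]]
grip [[0.5443, 0.3377, 0.062], [0.5108, 0.3366, 0.062]]
tip [[0.579, 0.3424, 0.024], [0.5773, 0.3407, 0.024]]
```

Run:
```python
from h import *
go([.585,.214,.20],-1.28); print(world('a',[(305,141)],.0)[0])
go([.504,.18,.20],-.871)
```

```text
shift cm [-49.96 -25.2    9.17] rotvec [-0.002 -0.001 -0.581]
[0.76550369 0.22769175 0.        ]
shift cm [-43.17 -30.78   9.18] rotvec [-0.002 -0.001 -0.99 ]
```

```bash
python3 -m crank '[[-4,-2,0,0,0,0,0.3],[-5,-2.5,0,0,0,0,0.45],[-5,-2.5,0,0,0,0,0.45],[-5,-2.5,0,0,0,0,0.45],[-5,-2.5,0,0,0,0,0.45]]' 15 && python3 -m crank '[[-5,-2.5,1,0,0,0,0.45],[-5,-2.5,1.5,0,0,0,0.45],[-5,-2.5,2,0,0,0,0.45],[-5,-2.5,2,0,0,0,0.45],[-5,-2.5,2,0,0,0,0.45]]' && python3 -m crank '[[-0.5,-0.5,0,0,0,-0.145,0.45],[0,0,0,0,0,-0.145,0.45],[0,0,0,0,0,-0.145,0.45],[0,0,0,0,0,-0.145,0.45],[0,0,0,0,0,0,0.45]]'
python3 - <<'E'
from h import *
st(); snap('wrist','c'); 
go([.5852,.2147,.077],-1.281)
print(pix('c',[[.5852,.2147,.012],[.6725,.1649,.012],[.5042,.1798,.012]]))
E
```

```text
time: 0.72
position: [0.3752, 0.4139, 0.292]
tool_rot: [0.144, 0.99, -0.0, -0.0]
ft_force: [0.6, 1.0, -0.7]
grip_width: 0.0503
grip_force: 0.0
time: 1.35
position: [0.5791, 0.2227, 0.2062]
tool_rot: [0.145, 0.99, -0.0, -0.0]
ft_force: [0.3, 1.0, -0.5]
grip_width: 0.048
grip_force: 0.0
time: 1.98
position: [0.5812, 0.2178, 0.2068]
tool_rot: [-0.144, 0.99, -0.0, -0.0]
ft_force: [-0.3, -0.8, 0.6]
grip_width: 0.0478
grip_force: 0.0
t 1.98 p [0.5812 0.2178 0.2068] x [-0.959 -0.284  0.001] z [-0.001 -0.    -1.   ] q [ 0.18  0.62  1.52  0.    1.   -1.68] w 0.0478 F [-0.3 -0.8  0.6]
shift cm [-0.3  -0.42 12.99] rotvec [ 0.    -0.001 -0.002]
[[311.83678    191.5427811 ]
 [241.42552787 256.94844703]
 [299.37891411  95.70839862]]
```

View pics/c.png

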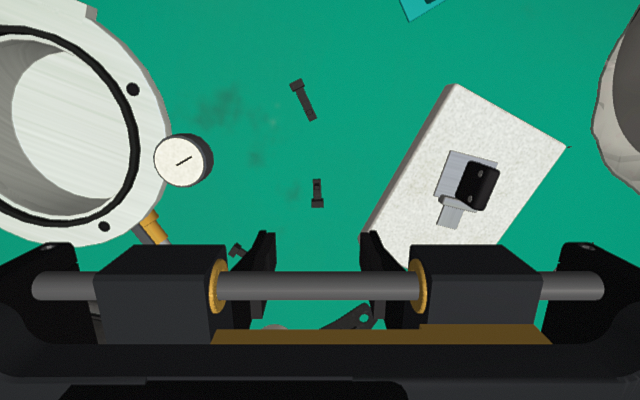

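The wrist view shows the short clip at (317,193), the front clip at (303,100) and the third half hidden at (238,250). All of them are close to the prediction.

Run:
```python
from h import *
w=world('c',[(316.5,180),(317.5,206),(297,83),(310,118)],.012);print(w)
p=w[:2].mean(0);d=w[1]-w[0];y=np.arctan2(d[1],d[0])+np.pi/2;print(y)
go([p[0],p[1],.077],y)
p=w[2:].mean(0);d=w[3]-w[2];print(p,np.arctan2(d[1],d[0])+np.pi/2)
```

```text
[[0.57300409 0.21577571 0.012     ]
 [0.59768812 0.22406532 0.012     ]
 [0.49465204 0.17500255 0.012     ]
 [0.51983401 0.1940273  0.012     ]]
1.894791242650753
shift cm [-0.46  0.08 12.99] rotvec [ 0.    -0.001 -0.036]
[0.50724302 0.18451493 0.012     ] 2.217802322918427
```

```bash
python3 -m crank '[[-0.4,0,3,0,0,-0.03,0.45],[0,0,3.5,0,0,0,0.45],[0,0,3.5,0,0,0,0.45],[0,0,3,0,0,0,0.45],[0,0,0,0,0,0,0.9]]' 12 && python3 -m crank '[[0,0,0,0,0,0,0.95],[0,0,0,0,0,0,0.95],[0,0,0,0,0,0,0.95]]' && python3 -m crank '[[0,0,-3,0,0,0,0.95],[0,0,-3,0,0,0,0.95]]'
python3 - <<'E'
from h import *
st();go([.57,0.0,.135],1.7)
E
```

```text
time: 2.65
position: [0.5835, 0.2187, 0.0748]
tool_rot: [-0.159, 0.987, -0.0, -0.003]
ft_force: [-0.5, -0.3, -0.5]
grip_width: 0.0435
grip_force: 0.0
time: 3.02
position: [0.586, 0.2192, 0.0786]
tool_rot: [-0.159, 0.987, 0.0, 0.001]
ft_force: [0.2, -0.1, 0.0]
grip_width: 0.0157
grip_force: 0.0
time: 3.28
position: [0.5852, 0.219, 0.1383]
tool_rot: [-0.159, 0.987, -0.0, -0.0]
ft_force: [0.6, 0.1, -0.5]
grip_width: 0.0056
grip_force: 0.0
t 3.27 p [0.5852 0.219  0.1383] x [-0.949 -0.315  0.   ] z [-0. -0. -1.] q [ 0.18  0.72  1.55 -0.    0.87 -1.71] w 0.0056 F [ 0.6  0.1 -0.5]
shift cm [  8.34 -20.31   0.33] rotvec [-0.    -0.     0.191]
```

The fingers needed longer to close, so I lifted too early. I'll repeat it with a longer wait.

```bash
python3 -m crank '[[0,0,0,0,0,0,0.6],[0,0,0,0,0,0,0.6],[0,0,0,0,0,0,0.6],[0,0,3,0,0,0,0.6],[0,0,3.1,0,0,0,0.6]]' 12 && python3 -m crank '[[0,0,0,0,0,0,1],[0,0,0,0,0,0,1],[0,0,0,0,0,0,1],[0,0,0,0,0,0,1],[0,0,0,0,0,0,1]]' && python3 -m crank '[[0,0,-3,0,0,0,1],[0,0,-3,0,0,0,1]]'|tail -2;python3 - <<'E'
from h import *
st();go([.57,0.0,.135],1.7)
E
```

```text
time: 3.9
position: [0.5851, 0.219, 0.075]
tool_rot: [-0.159, 0.987, -0.0, -0.0]
ft_force: [0.2, -0.6, -0.8]
grip_width: 0.0341
grip_force: 0.0
time: 4.53
position: [0.586, 0.2192, 0.0773]
tool_rot: [-0.159, 0.987, 0.0, 0.001]
ft_force: [-0.5, -0.1, 3.3]
grip_width: 0.0108
grip_force: 12.0
grip_width: 0.0106
grip_force: 12.0
t 4.78 p [0.5849 0.219  0.1367] x [-0.949 -0.315  0.001] z [-0.001 -0.    -1.   ] q [ 0.18  0.73  1.55  0.    0.87 -1.71] w 0.0106 F [0.  0.4 1.2]
shift cm [  8.31 -20.31   0.18] rotvec [ 0.    -0.001  0.191]
```

```bash
python3 -m crank '[[0,0,-2,0,0,0,1],[1.5,-4.5,-1,0,0,0,1],[1.6,-4.7,0,0,0,0,1],[1.6,-4.7,0,0,0,0,1],[1.4,-4.5,0,0,0,0,1]]' | tail -2 && python3 -m crank '[[0,0,0,0,0,0,1],[0,0,3,0,0,0,1],[0,0,2.5,0,0,0,1],[0,0,1,0,0,0,0.6],[0,0,0,0,0,0,0.6]]'|head -2 && python3 -m crank '[[0,0,0,0,0,0,0.6],[0,0,-3,0,0,0,0.6],[0,0,-3,0,0,0,0.6],[0,0,-1,0,0,0,0.6]]'|tail -2;python3 - <<'E'
from h import *
st();go([.507,0.183,.155],2.21)
E
```

```text
grip_width: 0.0106
grip_force: 12.0
time: 6.02
position: [0.585, 0.026, 0.1009]
grip_width: 0.0346
grip_force: 0.0
t 6.53 p [0.5867 0.0252 0.174 ] x [-0.949 -0.315 -0.005] z [ 0.005 -0.001 -1.   ] q [-0.15  0.63  1.63  0.    0.87 -2.04] w 0.0346 F [ 0.4 -0.1 -0.5]
shift cm [ 2.6  17.49  1.85] rotvec [-0.003  0.004 -0.319]
```

```bash
cat >> h.py <<'E'
def blob(f,X,r=45,th=75):
    """minAreaRect of the dark blob nearest the projection of X (z .012)"""
    im=cv2.imread('pics/full_'+f+'.png'); u,v=pix(f,[*X,.012])[0].astype(int)
    m=(im.max(2)<th).astype(np.uint8); w=np.zeros_like(m); w[max(0,v-r):v+r,max(0,u-r):u+r]=1
    c,_=cv2.findContours(m*w,cv2.RETR_EXTERNAL,cv2.CHAIN_APPROX_NONE); 
    for k in c:
        if cv2.contourArea(k)<60: continue
        b=cv2.boxPoints(cv2.minAreaRect(k)); W=world(f,b,.012)[:,:2]; e=[W[1]-W[0],W[2]-W[1]]
        e.sort(key=np.linalg.norm); print('blob px',b.mean(0),'exp',(u,v),'at',W.mean(0).round(4),'size',[round(float(np.linalg.norm(q)),4) for q in e],'yaw of short side',round(float(np.arctan2(e[0][1],e[0][0])),3))
E
python3 -m crank '[[0.6,4.2,0,0,0,0,0.5],[0.6,4.4,0,0,0,0,0.5],[0.6,4.4,0,0,0,0,0.5],[0.7,4.4,0,0,0,0,0.5],[0,0,0,0,0,-0.16,0.5]]'|tail -2&& python3 -m crank '[[0,0,0,0,0,-0.16,0.5],[0,0,0,0,0,0,0.5]]'|tail -2
python3 - <<'E'
from h import *
st(); snap('wrist','d'); blob('d',[.507,.184]); go([.507,0.184,.077],2.21)
E
```

```text
grip_width: 0.0436
grip_force: 0.0
grip_width: 0.0437
grip_force: 0.0
t 7.4 p [0.5066 0.1827 0.1712] x [-0.803 -0.596  0.   ] z [-0. -0. -1.] q [ 0.14  0.59  1.76  0.    0.8  -2.07] w 0.0437 F [ 0.7 -0.1 -0.6]
blob px [275.5 238.5] exp (np.int64(317), np.int64(200)) at [0.5574 0.1753] size [0.0061, 0.0106] yaw of short side 2.208
blob px [316.5 197. ] exp (np.int64(317), np.int64(200)) at [0.5055 0.1818] size [0.0108, 0.0354] yaw of short side 2.208
shift cm [-0.11  0.1   9.42] rotvec [ 0.    -0.    -0.002]
```

```bash
python3 -m crank '[[0.1,0,3.4,0,0,0,0.6],[0,0,4,0,0,0,0.6],[0,0,2,0,0,0,0.6],[0,0,0,0,0,0,1],[0,0,0,0,0,0,1]]' 12 |head -2&& python3 -m crank '[[0,0,0,0,0,0,1],[0,0,0,0,0,0,1],[0,0,0,0,0,0,1],[0,0,-3,0,0,0,1],[0,0,-4,0,0,0,1]]';python3 - <<'E'
from h import *
st();go([.57,0.03,.16],2.21)
E
```

```text
time: 8.07
position: [0.5065, 0.1818, 0.0778]
time: 8.7
position: [0.5052, 0.1817, 0.1472]
tool_rot: [-0.315, 0.949, 0.0, -0.001]
ft_force: [0.7, -0.2, -0.8]
grip_width: 0.0097
grip_force: 11.7
t 8.7 p [0.5052 0.1817 0.1472] x [-0.802 -0.597  0.003] z [-0.003 -0.    -1.   ] q [ 0.14  0.63  1.77 -0.    0.74 -2.07] w 0.0097 F [ 0.7 -0.2 -0.8]
shift cm [  3.87 -16.04  -1.29] rotvec [ 0.001 -0.003  0.001]
```

```bash
python3 -m crank '[[0,0,-1,0,0,0,1],[0.9,-4,-0.3,0,0,0,1],[1,-4,0,0,0,0,1],[1,-4,0,0,0,0,1],[1,-4,0,0,0,0,1]]' | tail -2 && python3 -m crank '[[0,0,0,0,0,0,1],[0,0,3,0,0,0,1],[0,0,2.5,0,0,0,1],[0,0,0,0,0,0,0.6],[0,0,0,0,0,0,0.6]]'|head -2 && python3 -m crank '[[0,0,0,0,0,0,0.6],[0,0,-3,0,0,0,0.6],[0,0,-3,0,0,0,0.6],[0,0,-1,0,0,0,0.6]]'|tail -2;python3 - <<'E'
from h import *
st();go([.6725,0.165,.17],2.797)
E
```

```text
grip_width: 0.0097
grip_force: 11.7
time: 9.95
position: [0.5702, 0.0309, 0.1055]
grip_width: 0.0348
grip_force: 0.0
t 10.45 p [0.5715 0.0302 0.1779] x [-0.802 -0.598 -0.004] z [ 0.005 -0.001 -1.   ] q [-0.14  0.61  1.67  0.    0.86 -2.35] w 0.0348 F [ 0.1 -0.6  0.6]
shift cm [-16.15   4.77   0.83] rotvec [-0.004  0.002 -0.586]
```

```bash
python3 -m crank '[[-4,1.2,0,0,0,0,0.5],[-4,1.2,0,0,0,0,0.5],[-4,1.2,0,0,0,0,0.5],[-4,1.1,0,0,0,0,0.5],[0,0,0,0,0,-0.15,0.5]]'|tail -2&& python3 -m crank '[[0,0,0,0,0,-0.15,0.5],[0,0,0,0,0,-0.15,0.5],[0,0,0,0,0,-0.14,0.5],[0,0,0,0,0,0,0.5]]'|tail -2
python3 - <<'E'
from h import *
st(); snap('wrist','e'); blob('e',[.6725,.167]); go([.6725,0.167,.077],2.797)
E
```

```text
grip_width: 0.0436
grip_force: 0.0
grip_width: 0.0434
grip_force: 0.0
t 11.57 p [0.6702 0.1636 0.1748] x [-0.336 -0.942  0.   ] z [-0.001 -0.    -1.   ] q [ 0.08  0.75  1.35  0.    1.05 -2.72] w 0.0434 F [ 0.3 -0.9 -0.3]
blob px [275.  239.5] exp (np.int64(316), np.int64(202)) at [0.7192 0.1877] size [0.0071, 0.0127] yaw of short side 2.798
blob px [314.5 203. ] exp (np.int64(316), np.int64(202)) at [0.6744 0.1677] size [0.011, 0.0381] yaw of short side 2.798
shift cm [-0.4  -0.1   9.79] rotvec [ 0.001 -0.     0.002]
```

```bash
python3 -m crank '[[-0.5,-0.2,3.4,0,0,0,0.6],[0,0,4,0,0,0,0.6],[0,0,2.4,0,0,0,0.6],[0,0,0,0,0,0,1],[0,0,0,0,0,0,1]]' 12 |head -2&& python3 -m crank '[[0,0,0,0,0,0,1],[0,0,0,0,0,0,1],[0,0,0,0,0,0,1],[0,0,-3,0,0,0,1],[0,0,-5,0,0,0,1]]';python3 - <<'E'
from h import *
st();go([.60,0.02,.16],2.4)
E
```

```text
time: 12.25
position: [0.6748, 0.1676, 0.0781]
time: 12.88
position: [0.6725, 0.1674, 0.1558]
tool_rot: [-0.577, 0.817, 0.001, -0.002]
ft_force: [0.3, -0.8, 0.4]
grip_width: 0.0091
grip_force: 12.0
t 12.88 p [0.6725 0.1674 0.1558] x [-0.334 -0.942  0.002] z [-0.006 -0.    -1.   ] q [ 0.08  0.78  1.35  0.    1.02 -2.72] w 0.0091 F [ 0.3 -0.8  0.4]
shift cm [16.31  1.91 -0.37] rotvec [ 0.005 -0.003  0.401]
```

```bash
python3 -m crank '[[0,0,-0.6,0,0,0.14,1],[0,0,0,0,0,0.14,1],[0,0,0,0,0,0.12,1],[5,-1.5,0,0,0,0,1],[5,-1.5,0,0,0,0,1]]' | tail -2 && python3 -m crank '[[5,-1.5,0,0,0,0,1],[0.8,-0.2,0,0,0,0,1],[0,0,3,0,0,0,1],[0,0,2.7,0,0,0,1],[0,0,0,0,0,0,0.6]]'|head -2 && python3 -m crank '[[0,0,0,0,0,0,0.6],[0,0,0,0,0,0,0.6],[0,0,-3,0,0,0,0.6],[0,0,-3,0,0,0,0.6],[0,0,-3,0,0,0,0.6]]'|tail -2;python3 - <<'E'
from h import *
st();snap('top','f',(335,130,535,280),4)
E
```

```text
grip_width: 0.0097
grip_force: 12.0
time: 14.12
position: [0.6011, 0.0201, 0.1045]
grip_width: 0.035
grip_force: 0.0
t 14.75 p [0.6025 0.0194 0.1983] x [-0.675 -0.738 -0.001] z [ 0.002 -0.    -1.   ] q [-0.15  0.62  1.57  0.    0.95 -2.55] w 0.035 F [ 1.  -0.2  0.1]
```

View pics/f.png

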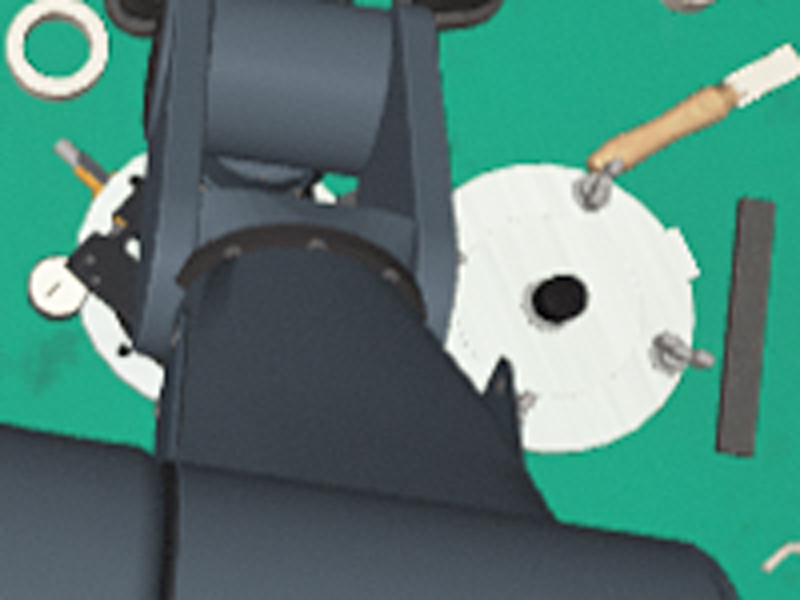

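```bash
python3 -m crank '[[4,-2.4,0,0,0,0,0.4],[4,-2.4,0,0,0,0,0.4],[4,-2.4,0,0,0,0,0.4],[4,-2.4,0,0,0,0,0.4],[3.8,-2.6,0,0,0,0,0.4]]' 20|tail -2&& python3 -m crank '[[0,0,0,0,0,0,0.4],[0,0,0,0,0,0,0.4]]'|tail -2
python3 - <<'E'
from h import *
st(); snap('wrist','g'); snap('top','g2',(335,130,535,280),4); print(pix('g',[[.559,-.209,.1145],[.5857,-.0033,.014],[.642,-.116,.0765]]))
a=cv2.imread('pics/g.png');b=cv2.imread('pics/g2.png');b=cv2.resize(b,(480,360));a=cv2.resize(a,(320,200));c=np.zeros((560,480,3),np.uint8);c[:360]=b;c[360:,:320]=a;cv2.imwrite('pics/g3.png',c)
E
```

```text
grip_width: 0.0522
grip_force: 0.0
grip_width: 0.052
grip_force: 0.0
t 15.68 p [ 0.5661 -0.1927  0.1959] x [-0.694 -0.72   0.03 ] z [-0.014 -0.028 -1.   ] q [-0.5   0.62  1.59 -0.04  0.94 -2.85] w 0.052 F [0.2 0.1 0.6]
[[307.46447893 214.30355176]
 [430.95384876 336.02680395]
 [316.52033354 344.45409268]]
```

View pics/g3.png

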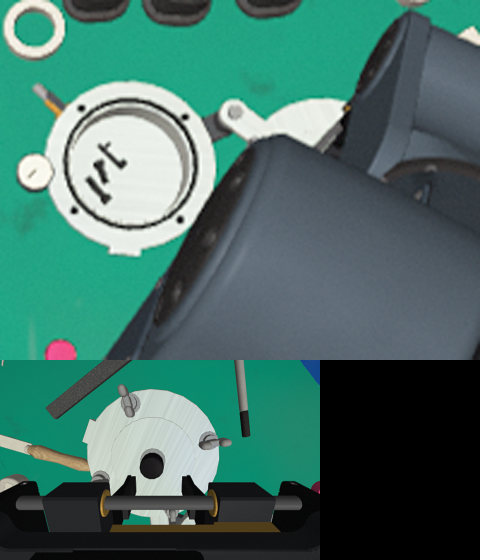

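All three clips are inside the bowl, around (105,172) in the picture. The knob is at wrist pixel (303,212), where it was expected. Joint 6 is at its limit, so I'll use a smaller yaw.

Run:
```python
from h import *
print(world('g',[(303,213)],.1145)); go([.5595,-.210,.195],2.15)
```

```text
[[ 0.56034797 -0.21142553  0.1145    ]]
shift cm [ 1.75 -0.76  0.14] rotvec [-0.013 -0.029  0.226]
```

```bash
python3 -m crank '[[0,0,0,-0.013,-0.029,0.113,0.4],[0,0,0,0,0,0.113,0.4],[0,0,0,0,0,0,0.4]]' |tail -2
python3 - <<'E'
from h import *
st(); go([.5597,-.2103,.1525],2.15)
E
```

```text
grip_width: 0.0525
grip_force: 0.0
t 16.15 p [ 0.5663 -0.1921  0.1957] x [-0.836 -0.549  0.001] z [-0.002  0.001 -1.   ] q [-0.51  0.61  1.59 -0.    0.94 -2.66] w 0.0525 F [ 0.4  0.  -0.2]
shift cm [ 1.54 -1.16  4.32] rotvec [ 0.002 -0.001  0.001]
```

```bash
python3 -m crank '[[1.5,-1.2,0,0,0,0,0.4],[0,0,0,0,0,0,0.4],[0,0,2.3,0,0,0,0.4],[0,0,2,0,0,0,0.4],[0,0,0,0,0,0,0.9]]' 15|tail -2&& python3 -m crank '[[0,0,0,0,0,0,0.9],[0,0,0,0,0,0,0.9],[0,0,0,0,0,0,0.9],[0,0,0,0,0,0,0.9]]'
python3 - <<'E'
from h import *
o=st(); H=np.array([.6421,-.1159]);p=o['position'][:2]; r=p-H; print('r',np.hypot(*r),'b',np.arctan2(r[1],r[0])%6.28)
M=R.from_quat(o['tool_rot']).as_matrix()
for d in(.06,.13):
    c,s=np.cos(-d),np.sin(-d); n=np.array([c*r[0]-s*r[1],s*r[0]+c*r[1]]); v=M.T@np.r_[n-r,0]; print(d,v*100)
E
```

```text
grip_width: 0.0477
grip_force: 0.0
time: 17.27
position: [0.5607, -0.2118, 0.1536]
tool_rot: [-0.285, 0.959, -0.0, -0.0]
ft_force: [-0.4, -0.6, 4.2]
grip_width: 0.0294
grip_force: 15.0
t 17.27 p [ 0.5607 -0.2118  0.1536] x [-0.838 -0.546  0.   ] z [-0.    -0.001 -1.   ] q [-0.55  0.68  1.61 -0.    0.85 -2.7 ] w 0.0294 F [-0.4 -0.6  4.2]
r 0.12582638908924243 b 4.005579800761344
0.06 [ 1.93429359e-01  7.29641108e-01 -2.35203782e-04]
0.13 [ 3.63319028e-01  1.59370269e+00 -5.42217484e-04]
```

```bash
python3 -m crank '[[0.19,0.73,0,0,0,0.06,0.9],[0.36,1.59,0,0,0,0.13,0.9],[0.36,1.59,0,0,0,0.13,0.9],[0.36,1.59,0,0,0,0.13,0.9],[0.36,1.59,0,0,0,0.13,0.9]]'&& python3 -m crank '[[0.36,1.59,0,0,0,0.13,0.9],[0.36,1.59,0,0,0,0.13,0.9],[0.36,1.59,0,0,0,0.13,0.9],[0.36,1.59,0,0,0,0.13,0.9],[0.36,1.59,0,0,0,0.13,0.9]]'
python3 - <<'E'
from h import *
o=st(); H=np.array([.6421,-.1159]);p=o['position'][:2]; r=p-H; print('r',np.hypot(*r),'b',np.arctan2(r[1],r[0])%6.28)
M=R.from_quat(o['tool_rot']).as_matrix(); r*=.125/np.hypot(*r)
for d in(.06,.13):
    c,s=np.cos(-d),np.sin(-d); n=np.array([c*r[0]-s*r[1],s*r[0]+c*r[1]]); v=M.T@np.r_[n-r,0]; print(d,v*100)
E
```

```text
time: 17.9
position: [0.5226, -0.1572, 0.1535]
tool_rot: [0.002, 1.0, -0.006, 0.001]
ft_force: [-3.5, -18.2, -1.2]
grip_width: 0.0295
grip_force: 15.0
time: 18.52
position: [0.521, -0.0737, 0.1534]
tool_rot: [0.321, 0.947, -0.004, -0.004]
ft_force: [-10.6, -14.3, 9.8]
grip_width: 0.0294
grip_force: 15.0
t 18.52 p [ 0.521  -0.0737  0.1534] x [-0.794  0.608  0.005] z [-0.01  -0.004 -1.   ] q [-0.35  0.61  1.79 -0.01  0.75 -1.26] w 0.0294 F [-10.6 -14.3   9.8]
r 0.12822009315168623 b 2.806433259945671
0.06 [ 0.21338814  0.7188639  -0.00560975]
0.13 [ 0.40732844  1.5718885  -0.01258177]
```

```bash
python3 -m crank '[[0.45,1.57,0,0,0,0.13,0.9],[0.42,1.57,0,0,0,0.13,0.9],[0.4,1.57,0,0,0,0.13,0.9],[0.4,1.57,0,0,0,0.13,0.9],[0.4,1.57,0,0,0,0.13,0.9]]'&& python3 -m crank '[[0.21,0.72,0,0,0,0.06,0.9],[0,0,0,0,0,0,0.9],[0,0,0,0,0,0,0.9]]'
python3 - <<'E'
from h import *
o=st(); H=np.array([.6421,-.1159]);p=o['position'][:2]; r=p-H; print('r',np.hypot(*r),'b',np.arctan2(r[1],r[0])%6.28)
E
```

```text
time: 19.15
position: [0.5689, -0.0097, 0.1534]
tool_rot: [0.606, 0.795, -0.005, -0.004]
ft_force: [-9.5, -10.3, 10.9]
grip_width: 0.0296
grip_force: 15.0
time: 19.52
position: [0.5768, -0.0045, 0.1534]
tool_rot: [0.629, 0.777, -0.002, -0.003]
ft_force: [-6.0, -3.1, 8.9]
grip_width: 0.0297
grip_force: 15.0
t 19.52 p [ 0.5768 -0.0045  0.1534] x [-0.207  0.978  0.001] z [-0.007 -0.    -1.   ] q [-0.2   0.66  1.66 -0.    0.83 -0.41] w 0.0297 F [-6.  -3.1  8.9]
r 0.12907598294625297 b 2.1008210119326973
```

```bash
python3 -m crank '[[-0.1,0.4,0,0,0,0,0.9],[0.1,0.35,0,0,0,0,0.9],[0.1,0.3,0,0,0,0,0.9],[0,0,0,0,0,0,0.9]]'&& python3 -m crank '[[0.1,0.3,0,0,0,0,0.9],[0.1,0.3,0,0,0,0,0.9],[0,0,0,0,0,0,0.9]]'
```

```text
time: 20.02
position: [0.5841, -0.0001, 0.1532]
tool_rot: [0.63, 0.777, -0.004, -0.006]
ft_force: [-10.1, -0.4, 12.2]
grip_width: 0.0294
grip_force: 14.9
time: 20.4
position: [0.5877, 0.0023, 0.1531]
tool_rot: [0.629, 0.777, -0.006, -0.008]
ft_force: [-14.9, -3.5, 16.0]
grip_width: 0.0298
grip_force: 14.9
```

```bash
python3 -m crank '[[0.1,0.3,0,0,0,0,0.9],[0.1,0.3,0,0,0,0,0.9],[0,0,0,0,0,0,0.9]]' 30; python3 -m crank '[[0.1,0.3,0,0,0,0,0.9],[0,0,0,0,0,0,0.9]]' 30
python3 - <<'E'
from h import *
o=st(); snap('wrist','i')
E
```

```text
time: 20.78
position: [0.5884, 0.0028, 0.1529]
tool_rot: [0.628, 0.778, -0.012, -0.011]
ft_force: [-23.8, -13.1, 22.3]
grip_width: 0.0292
grip_force: 29.8
time: 21.02
position: [0.5888, 0.0031, 0.1527]
tool_rot: [0.627, 0.779, -0.015, -0.013]
ft_force: [-28.7, -18.1, 24.8]
grip_width: 0.029
grip_force: 29.7
t 21.02 p [0.5888 0.0031 0.1527] x [-0.214  0.977  0.001] z [-0.038 -0.007 -0.999] q [-0.18  0.68  1.61 -0.02  0.89 -0.38] w 0.029 F [-28.7 -18.1  24.8]
```

View pics/i.png

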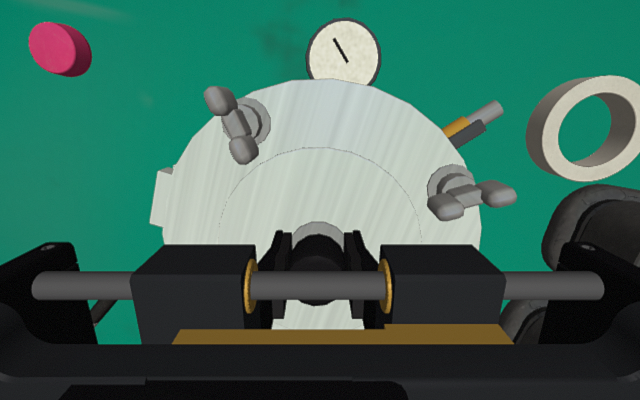

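The lid is at its stop: force is rising with no further motion. The front-left wing is at (232,125) and the back-left at (472,195). I'll release, lift, and look from the top.

```bash
python3 -m crank '[[-0.2,-0.6,0,0,0,0,0.9],[-0.1,-0.3,0,0,0,0,0.4],[0,0,0,0,0,0,0.4],[0,0,0,0,0,0,0.4],[0,0,0,0,0,0,0.4]]' 20|tail -2; python3 -m crank '[[0,0,-3,0,0,0,0.4],[0,0,-4,0,0,0,0.4],[0,0,-5,0,0,0,0.4],[-5,0,0,0,0,0,0.4],[-5,0,0,0,0,0,0.4]]'|tail -2;  python3 -m crank '[[-5,0,0,0,0,0,0.4],[-5,0,0,0,0,0,0.4],[-5,0,0,0,0,0,0.4],[-5,0,0,0,0,0,0.4]]'|tail -2;python3 - <<'E'
from h import *
o=st(); snap('top','j',(335,130,465,260),4.6)
E
```

```text
grip_width: 0.0514
grip_force: 0.0
grip_width: 0.0519
grip_force: 0.0
grip_width: 0.0523
grip_force: 0.0
t 22.82 p [ 0.6578 -0.293   0.2724] x [-0.207  0.978  0.   ] z [-0.001 -0.    -1.   ] q [-0.57  0.68  1.19 -0.    1.28 -0.78] w 0.0523 F [ 0.4  0.2 -0.4]
```

View pics/j.png

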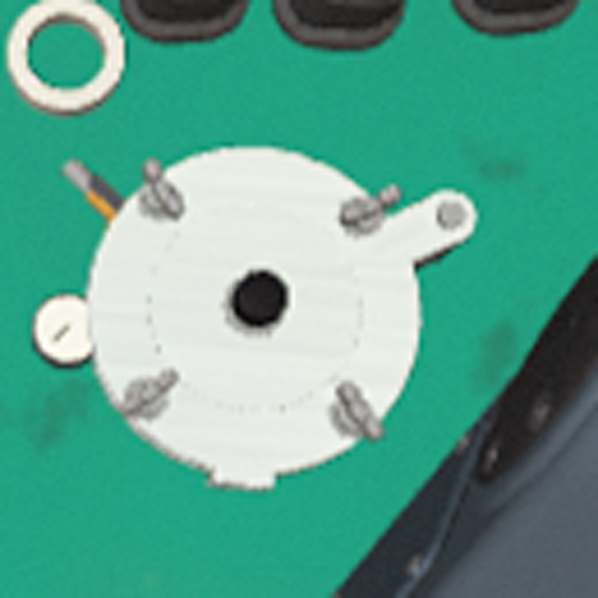

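Run:
```python
from h import *
A=lambda L:[(335+u/4.6,130+v/4.6) for u,v in L]
k=world('j',A([(260,297)]),.1145)[0]; print('knob',k)
t=world('j',A([(243,486)]),.0765)[0]; print('tongue',t); d=k-t; print(np.hypot(*d[:2]),np.arctan2(d[1],d[0]))
print('lid ctr',world('j',A([(254,310)]),.0765)[0]); print('hinge',world('j',A([(452,213)]),.0765)[0])
yaw=np.arctan2(d[1],d[0])
for n,p,q,b in(('bl',(152,162),(178,218),np.pi/4),('br',(345,227),(397,190),-np.pi/4),('fl',(128,410),(176,374),3*np.pi/4),('fr',(340,385),(378,437),-3*np.pi/4)):
    w=world('j',A([p,q]),.106)[:,:2]; c=w.mean(0); e=w[1]-w[0]; a=yaw+b
    print(n,c.round(4),'len',round(np.hypot(*e),4),'ang',round(np.arctan2(e[1],e[0]),3),'model',(k[:2]+.082*np.array([np.cos(a),np.sin(a)])).round(4))
```

```text
knob [ 0.58473515 -0.00062291  0.1145    ]
tongue [0.48460268 0.00629495 0.0765    ]
0.10037115383407076 -0.0689775061047149
lid ctr [ 0.58474048 -0.00260537  0.0765    ]
hinge [ 0.64142224 -0.11742685  0.0765    ]
bl [0.6477 0.0495] len 0.0353 ang -2.735 model [0.6466 0.0532]
br [ 0.6368 -0.0651] len 0.0366 ang -0.951 model [ 0.6386 -0.0625]
fl [0.5332 0.0587] len 0.0333 ang -0.927 model [0.5309 0.0612]
fr [ 0.5229 -0.054 ] len 0.0347 ang -2.541 model [ 0.5229 -0.0545]
```

```bash
python3 -m crank '[[5,-0.7,0,0,0,0,0.55],[5.5,-0.8,0,0,0,0,0.55],[5.5,-0.8,0,0,0,0,0.55],[5.5,-0.8,1,0,0,0,0.55],[5.5,-0.8,2,0,0,0,0.55]]' 30|tail -2&& python3 -m crank '[[5.5,-0.6,2.5,0,0,0,0.55],[4.6,-0.5,2.5,0,0,0,0.55],[0,0,0,0,0,-0.145,0.55],[0,0,0,0,0,-0.145,0.55],[0,0,0,0,0,-0.145,0.55]]'|tail -2;python3 -m crank '[[0,0,0,0,0,0,0.55]]'|tail -2
python3 - <<'E'
from h import *
st(); snap('wrist','k'); go([.532,.0595,.152],.644)
print(pix('k',[[.532,.0595,.1115]]))
E
```

```text
grip_width: 0.0392
grip_force: 0.0
grip_width: 0.0391
grip_force: 0.0
grip_width: 0.0392
grip_force: 0.0
t 24.25 p [0.5316 0.0616 0.1929] x [-0.599  0.801  0.001] z [-0.001  0.    -1.   ] q [-0.09  0.55  1.75  0.    0.84 -0.74] w 0.0392 F [-0.1 -0.9  0. ]
shift cm [-0.2  -0.08  4.09] rotvec [-0.001 -0.001 -0.003]
[[313.73258975 243.23032284]]
```

View pics/k.png

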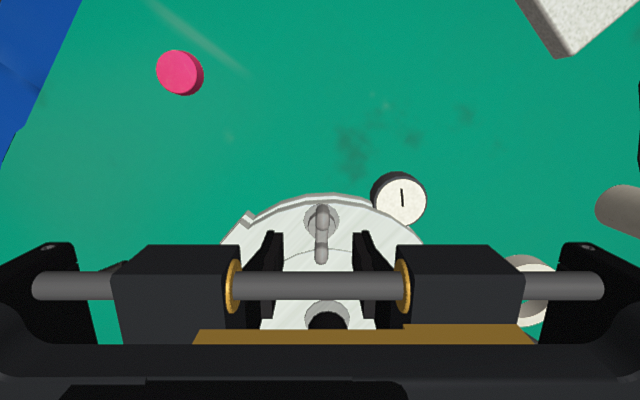

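The front-left wing is seen from (322,210) to (321,258), aligned with the fingers.

Run:
```python
from h import *
w=world('k',[(322,209),(321,259)],.108);print(w,np.linalg.norm(w[1]-w[0])); c=w.mean(0); d=w[1]-w[0]; go([c[0],c[1],.152],np.arctan2(d[1],d[0])+np.pi/2)
```

```text
[[0.52350646 0.07926302 0.108     ]
 [0.54314802 0.05213643 0.108     ]] 0.03349093780709863
shift cm [0.22 0.4  4.09] rotvec [-0.001 -0.001  0.015]
```

```bash
python3 -m crank '[[0.2,0.36,0,0,0,0.015,0.55],[0,0,2,0,0,0,0.55],[0,0,2.1,0,0,0,0.55],[0,0,0,0,0,0,1],[0,0,0,0,0,0,1]]' 30|tail -2&& python3 -m crank '[[0,0,0,0,0,0,1],[0,0,0,0,0,0,1],[0,0,0,0,0,0,1]]' 30;python3 -m crank '[[0,0,0,0,0,0.14,1],[0,0,0,0,0,0.14,1],[0,0,0,0,0,0.14,1],[0,0,0.1,0,0,0.14,1]]'
python3 - <<'E'
from h import *
st()
E
```

```text
grip_width: 0.0265
grip_force: 0.0
time: 25.3
position: [0.5326, 0.0648, 0.1525]
tool_rot: [0.454, 0.891, -0.0, -0.001]
ft_force: [-1.8, -3.1, 5.3]
grip_width: 0.0176
grip_force: 30.0
time: 25.8
position: [0.5339, 0.0652, 0.152]
tool_rot: [0.684, 0.729, 0.001, 0.0]
ft_force: [-1.6, -1.0, 10.3]
grip_width: 0.0173
grip_force: 30.0
t 25.8 p [0.5339 0.0652 0.152 ] x [-0.064  0.998  0.   ] z [ 0.002  0.    -1.   ] q [-0.09  0.62  1.77  0.    0.75 -0.15] w 0.0173 F [-1.6 -1.  10.3]
```

The opening of 17.5 mm means the tips closed on the hub. I'll regrip 10 mm higher, on the wing.

```bash
python3 -m crank '[[0,0,0,0,0,0,0.6],[0,0,0,0,0,0,0.6],[0,0,-1.1,0,0,0,0.6],[0,0,0,0,0,0,1],[0,0,0,0,0,0,1]]' 30|tail -2&& python3 -m crank '[[0,0,0,0,0,0,1],[0,0,0,0,0,0,1],[0,0,0,0,0,0,1],[0,0,0,0,0,0,1]]' 30
python3 - <<'E'
from h import *
st();snap('wrist','l',(250,180,400,300),4)
E
```

```text
grip_width: 0.0219
grip_force: 0.0
time: 26.92
position: [0.5337, 0.0652, 0.1618]
tool_rot: [0.683, 0.731, 0.0, -0.0]
ft_force: [3.8, 1.3, -3.4]
grip_width: 0.0088
grip_force: 30.0
t 26.93 p [0.5337 0.0652 0.1618] x [-0.068  0.998  0.001] z [ 0.     0.001 -1.   ] q [-0.09  0.6   1.76  0.    0.77 -0.16] w 0.0088 F [ 3.8  1.3 -3.4]
```

View pics/l.png

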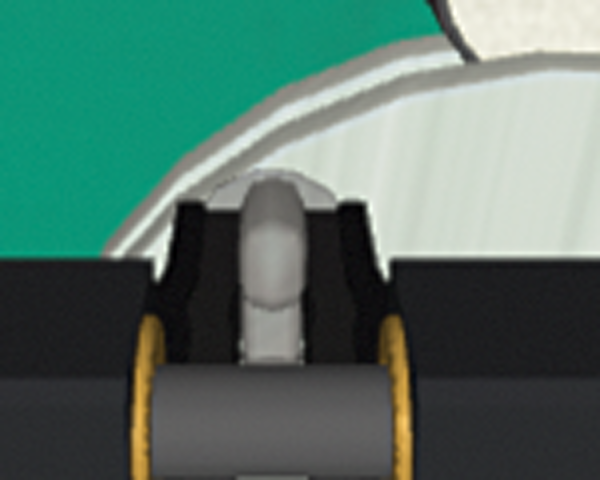

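The wing is now held at 8.8 mm and aligned with the fingers. It has turned about 0.57, so I'll continue.

```bash
python3 -m crank '[[0,0,0,0,0,0.14,1],[0,0,0,0,0,0.14,1],[0,0,0,0,0,0.14,1],[0,0,0,0,0,0.14,1],[0,0,0,0,0,0,1]]'; python3 -m crank '[[0,0,0,0,0,0,0.55],[0,0,0,0,0,0,0.55],[0,0,0,0,0,0,0.55],[0,0,-3,0,0,0,0.55],[0,0,0,0,0,0,0.55]]'|tail -2;python3 - <<'E'
from h import *
st();go([.6396,-.0594,.192],.62)
E
```

```text
time: 27.6
position: [0.5345, 0.0646, 0.1615]
tool_rot: [0.858, 0.514, 0.001, 0.001]
ft_force: [6.5, -1.7, -7.5]
grip_width: 0.0087
grip_force: 30.0
grip_width: 0.0385
grip_force: 0.0
t 28.23 p [0.5334 0.0652 0.1935] x [0.472 0.882 0.001] z [ 0.001  0.    -1.   ] q [-0.09  0.55  1.75  0.    0.84  0.4 ] w 0.0385 F [ 0.5 -0.2  0.5]
shift cm [-5.98 15.24  0.17] rotvec [ 0.002 -0.    -1.111]
```

```bash
python3 -m crank '[[0,0,-1,0,0,0,0.55],[-1.5,3.9,0,0,0,0,0.55],[-1.5,3.9,0,0,0,0,0.55],[-1.5,3.9,0,0,0,0,0.55],[-1.5,3.7,0,0,0,0,0.55]]'|tail -2&& python3 -m crank '[[0,0,0,0,0,-0.16,0.55],[0,0,0,0,0,-0.16,0.55],[0,0,0,0,0,-0.16,0.55],[0,0,0,0,0,-0.16,0.55],[0,0,0,0,0,-0.16,0.55]]'|tail -2; python3 -m crank '[[0,0,0,0,0,-0.16,0.55],[0,0,0,0,0,-0.15,0.55],[0,0,0,0,0,0,0.55]]'|tail -2;python3 - <<'E'
from h import *
st(); snap('wrist','m',(250,180,400,300),4);go([.6396,-.0594,.162],.62); print((pix('m',[[.6396,-.0594,.1115]])-[250,180])*4)
E
```

```text
grip_width: 0.0393
grip_force: 0.0
grip_width: 0.039
grip_force: 0.0
grip_width: 0.0389
grip_force: 0.0
t 29.85 p [ 0.6397 -0.0603  0.201 ] x [-0.579  0.816  0.003] z [-0.004  0.001 -1.   ] q [-0.27  0.66  1.46 -0.    1.02 -0.88] w 0.0389 F [-0.2 -0.4  0.1]
shift cm [0.07 0.04 3.91] rotvec [-0.002 -0.003 -0.004]
[[265.2900569  216.30125729]]
```

View pics/m.png

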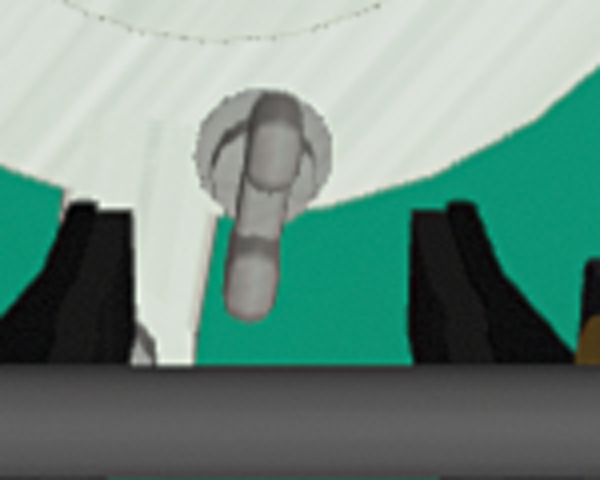

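The back-right wing spans (275,92) to (248,320) in the crop. It is centred as predicted but tilted slightly.

Run:
```python
from h import *
w=world('m',[(250+276/4,180+100/4),(250+249/4,180+310/4)],.108);print(w,np.linalg.norm(w[1]-w[0])); c=w.mean(0); d=w[1]-w[0]; a=np.arctan2(d[1],d[0])+np.pi/2; print(a);go([c[0],c[1],.162],a)
```

```text
[[ 0.63042799 -0.04352721  0.108     ]
 [ 0.64793563 -0.07590665  0.108     ]] 0.03680958569333582
0.49567701012391274
shift cm [ 0.07 -0.01  3.91] rotvec [-0.002 -0.002  0.12 ]
```

```bash
python3 -m crank '[[0.05,0,0,0,0,0.12,0.55],[0,0,2,0,0,0,0.55],[0,0,1.9,0,0,0,0.55],[0,0,0,0,0,0,1],[0,0,0,0,0,0,1]]' 30|tail -2&& python3 -m crank '[[0,0,0,0,0,0,1],[0,0,0,0,0,0,1],[0,0,0,0,0,0,1],[0,0,0,0,0,0,1]]' 30;python3 -m crank '[[0,0,0,0,0,0.14,1],[0,0,0,0,0,0.14,1],[0,0,0,0,0,0.14,1],[0,0,0,0,0,0.14,1]]';python3 -m crank '[[0,0,0.1,0,0,0.14,1],[0,0,0,0,0,0.14,1],[0,0,0,0,0,0.14,1],[0,0,0,0,0,0.14,1],[0,0,0,0,0,0,1]]'; python3 -m crank '[[0,0,0,0,0,0,0.55],[0,0,0,0,0,0,0.55],[0,0,0,0,0,0,0.55],[0,0,-4,0,0,0,0.55],[0,0,0,0,0,0,0.55]]'|tail -2;python3 - <<'E'
from h import *
st();go([.524,-.051,.20],2.17)
E
```

```text
grip_width: 0.0265
grip_force: 0.0
time: 31.02
position: [0.6389, -0.0608, 0.1633]
tool_rot: [0.511, 0.86, -0.001, -0.001]
ft_force: [-3.7, -3.8, 4.2]
grip_width: 0.0087
grip_force: 29.7
time: 31.52
position: [0.6399, -0.0607, 0.1629]
tool_rot: [0.73, 0.684, -0.001, -0.0]
ft_force: [-0.6, -2.2, -0.9]
grip_width: 0.0087
grip_force: 30.0
time: 32.15
position: [0.6409, -0.061, 0.1624]
tool_rot: [0.889, 0.458, 0.0, 0.001]
ft_force: [0.2, -3.8, 1.7]
grip_width: 0.0087
grip_force: 29.8
grip_width: 0.0381
grip_force: 0.0
t 32.77 p [ 0.6419 -0.0601  0.2045] x [0.582 0.813 0.002] z [ 0.005 -0.001 -1.   ] q [-0.27  0.65  1.46  0.    1.02  0.35] w 0.0381 F [ 0.4  0.4 -0.7]
shift cm [ -6.12 -10.12   0.4 ] rotvec [ 0.004 -0.003  0.351]
```

```bash
python3 -m crank '[[-2,-3.3,0,0,0,0,0.55],[-2.1,-3.4,0,0,0,0,0.55],[-2,-3.4,0,0,0,0,0.55],[0,0,0,0,0,0.175,0.55],[0,0,0,0,0,0.175,0.55]]'|tail -2&& python3 -m crank '[[0,0,0,0,0,0,0.55]]'|tail -2;python3 - <<'E'
from h import *
st(); snap('wrist','n'); go([.524,-.051,.162],2.17); print(pix('n',[[.524,-.051,.1115]]))
im=cv2.imread('pics/n.png'); cv2.imwrite('pics/n1.png',cv2.resize(im[180:300,250:400],None,fx=4,fy=4))
E
```

```text
grip_width: 0.0392
grip_force: 0.0
grip_width: 0.0392
grip_force: 0.0
t 33.52 p [ 0.5219 -0.0506  0.2014] x [ 0.824  0.566 -0.002] z [-0.003  0.001 -1.   ] q [-0.31  0.53  1.77  0.    0.85  0.66] w 0.0392 F [-0.1  0.2  0.2]
shift cm [0.15 0.15 3.94] rotvec [-0.002  0.002  0.004]
[[321.62671947 233.11160754]]
```

View pics/n1.png

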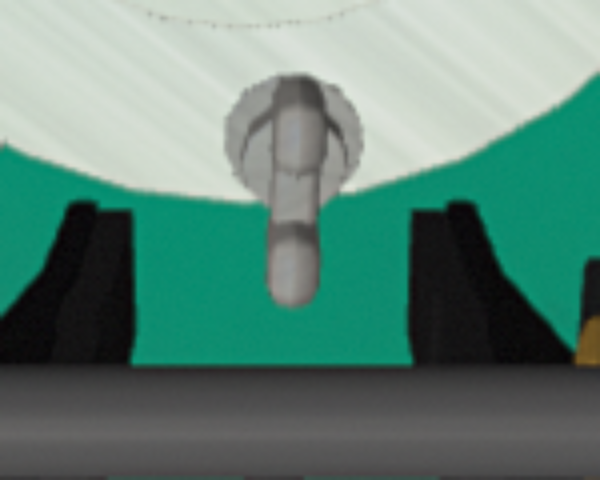

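The front-right wing is centred at crop (296,190) and aligned with the fingers. I'll grip and turn it.

```bash
python3 -m crank '[[0.05,0.25,0,0,0,0,0.55],[0,0,2,0,0,0,0.55],[0,0,1.9,0,0,0,0.55],[0,0,0,0,0,0,1],[0,0,0,0,0,0,1]]' 30|tail -2&& python3 -m crank '[[0,0,0,0,0,0,1],[0,0,0,0,0,0,1],[0,0,0,0,0,0,1],[0,0,0,0,0,0,1]]' 30;python3 -m crank '[[0,0,0,0,0,0.14,1],[0,0,0,0,0,0.14,1],[0,0,0,0,0,0.14,1],[0,0,0,0,0,0.14,1]]';python3 -m crank '[[0,0,0.1,0,0,0.14,1],[0,0,0,0,0,0.14,1],[0,0,0,0,0,0.14,1],[0,0,0,0,0,0.14,1],[0,0,0,0,0,0,1]]'; python3 -m crank '[[0,0,0,0,0,0,0.55],[0,0,0,0,0,0,0.55],[0,0,0,0,0,0,0.55],[0,0,-4,0,0,0,0.55],[0,0,0,0,0,0,0.55]]'|tail -2;python3 - <<'E'
from h import *
st();go([.648,.056,.20],1.978)
E
```

```text
grip_width: 0.0263
grip_force: 0.0
time: 34.7
position: [0.5248, -0.0531, 0.1635]
tool_rot: [0.955, 0.295, 0.0, 0.0]
ft_force: [-0.0, -1.6, 3.8]
grip_width: 0.0088
grip_force: 29.9
time: 35.2
position: [0.5249, -0.0534, 0.1631]
tool_rot: [1.0, 0.018, 0.0, 0.001]
ft_force: [2.0, -4.2, 1.4]
grip_width: 0.0083
grip_force: 30.0
time: 35.83
position: [0.5248, -0.0539, 0.1626]
tool_rot: [0.966, -0.257, 0.0, 0.001]
ft_force: [-1.2, -5.0, 4.8]
grip_width: 0.009
grip_force: 29.9
grip_width: 0.0384
grip_force: 0.0
t 36.45 p [ 0.5256 -0.0527  0.2038] x [ 0.868 -0.497  0.003] z [ 0.003 -0.001 -1.   ] q [-0.31  0.53  1.76  0.    0.85  1.78] w 0.0384 F [-0.   0.1  0.7]
shift cm [  5.21 -15.52   0.42] rotvec [ 0.001 -0.003 -0.927]
```

```bash
python3 -m crank '[[1.3,-3.9,0,0,0,0,0.55],[1.3,-3.9,0,0,0,0,0.55],[1.3,-3.9,0,0,0,0,0.55],[1.3,-3.9,0,0,0,0,0.55],[0,0,0,0,0,-0.16,0.55]]'|tail -2&& python3 -m crank '[[0,0,0,0,0,-0.16,0.55],[0,0,0,0,0,-0.16,0.55],[0,0,0,0,0,-0.15,0.55],[0,0,0,0,0,-0.15,0.55],[0,0,0,0,0,-0.15,0.55]]'|tail -2;python3 -m crank '[[0,0,0,0,0,0,0.55]]'|tail -2;python3 - <<'E'
from h import *
st(); snap('wrist','o'); go([.649,.057,.162],1.978); print(pix('o',[[.649,.057,.1115]]))
im=cv2.imread('pics/o.png'); cv2.imwrite('pics/o1.png',cv2.resize(im[180:300,250:400],None,fx=4,fy=4))
E
```

```text
grip_width: 0.039
grip_force: 0.0
grip_width: 0.0396
grip_force: 0.0
grip_width: 0.0391
grip_force: 0.0
t 37.83 p [0.6461 0.0571 0.2004] x [ 0.918  0.397 -0.003] z [-0.004  0.001 -1.   ] q [-0.08  0.67  1.45  0.    1.03  1.08] w 0.0391 F [-0.1 -0.3  0.5]
shift cm [0.26 0.12 3.86] rotvec [-0.002  0.003 -0.   ]
[[321.53547962 231.60840657]]
```

View pics/o1.png

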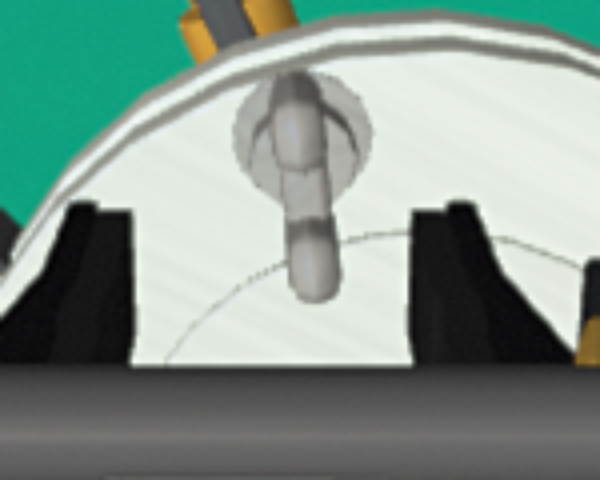

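The back-left wing is centred at crop (304,188) and tilted about -0.10 relative to the tool. That was my last view; the rest goes by numbers.

```bash
python3 -m crank '[[0.15,0.28,0,0,0,-0.1,0.55],[0,0,2,0,0,0,0.55],[0,0,1.9,0,0,0,0.55],[0,0,0,0,0,0,1],[0,0,0,0,0,0,1]]' 30|tail -2&& python3 -m crank '[[0,0,0,0,0,0,1],[0,0,0,0,0,0,1],[0,0,0,0,0,0,1],[0,0,0,0,0,0,1]]' 30;python3 -m crank '[[0,0,0,0,0,0.13,1],[0,0,0,0,0,0.13,1],[0,0,0,0,0,0.13,1],[0,0,0,0,0,0.13,1]]';python3 -m crank '[[0,0,0.1,0,0,0.13,1],[0,0,0,0,0,0.13,1],[0,0,0,0,0,0.13,1],[0,0,0,0,0,0.13,1],[0,0,0,0,0,0,1]]'; python3 -m crank '[[0,0,0,0,0,0,0.55],[0,0,0,0,0,0,0.55],[0,0,0,0,0,0,0.55],[0,0,-4,0,0,0,0.55],[0,0,0,0,0,0,0.55]]'|tail -2;python3 - <<'E'
from h import *
st();go([.5336,.0648,.20],-.491)
E
```

```text
grip_width: 0.0267
grip_force: 0.0
time: 39.0
position: [0.6505, 0.0537, 0.1634]
tool_rot: [0.968, 0.252, 0.0, 0.001]
ft_force: [1.0, -4.3, 0.3]
grip_width: 0.0089
grip_force: 30.0
time: 39.5
position: [0.6506, 0.0529, 0.1631]
tool_rot: [1.0, -0.007, 0.001, 0.002]
ft_force: [3.2, -7.5, -2.8]
grip_width: 0.0087
grip_force: 30.0
time: 40.12
position: [0.6505, 0.0522, 0.1626]
tool_rot: [0.965, -0.262, 0.001, 0.002]
ft_force: [1.2, -8.1, 1.5]
grip_width: 0.0087
grip_force: 30.0
grip_width: 0.0386
grip_force: 0.0
t 40.75 p [0.6513 0.0554 0.2048] x [ 0.863 -0.506  0.004] z [ 0.005  0.    -1.   ] q [-0.09  0.66  1.44  0.    1.04  2.01] w 0.0386 F [ 1.  -0.3 -0.4]
shift cm [-10.63   5.14   0.42] rotvec [-5.000e-03 -1.000e-03  1.532e+00]
```

```bash
python3 -m crank '[[-3.5,1.7,0,0,0,0,0.55],[-3.6,1.7,0,0,0,0,0.55],[-3.5,1.7,0,0,0,0,0.55],[0,0,0,0,0,-0.161,0.55],[0,0,0,0,0,-0.161,0.55]]'|tail -2&& python3 -m crank '[[0,0,0,0,0,-0.161,0.55],[0,0,0,0,0,-0.161,0.55],[0,0,0,0,0,-0.161,0.55],[0,0,0,0,0,-0.161,0.55],[0,0,0,0,0,-0.161,0.55]]'|tail -2;python3 -m crank '[[0,0,0,0,0,-0.161,0.55],[0,0,0,0,0,-0.161,0.55],[0,0,0,0,0,-0.161,0.55],[0,0,0,0,0,0,0.55]]'|tail -2;python3 - <<'E'
from h import *
st();go([.5340,.0649,.161],-.491)
E
```

```text
grip_width: 0.0394
grip_force: 0.0
grip_width: 0.0391
grip_force: 0.0
grip_width: 0.039
grip_force: 0.0
t 42.5 p [0.5316 0.0649 0.2013] x [ 0.473  0.881 -0.001] z [-0.003  0.001 -1.   ] q [-0.09  0.54  1.74  0.    0.86  0.41] w 0.039 F [ 0.6 -1.1 -1. ]
shift cm [0.12 0.23 4.03] rotvec [-0.003  0.001 -0.002]
```

```bash
python3 -m crank '[[0.1,0.22,0,0,0,0,0.55],[0,0,2,0,0,0,0.55],[0,0,2,0,0,0,0.55],[0,0,0,0,0,0,1],[0,0,0,0,0,0,1]]' 30|tail -2&& python3 -m crank '[[0,0,0,0,0,0,1],[0,0,0,0,0,0,1],[0,0,0,0,0,0,1],[0,0,0,0,0,0,1]]' 30;python3 -m crank '[[0,0,0,0,0,0.138,1],[0,0,0,0,0,0.138,1],[0,0,0,0,0,0.138,1],[0,0,0,0,0,0.138,1]]'|tail -2;python3 -m crank '[[0,0,0.1,0,0,0.138,1],[0,0,0,0,0,0.138,1],[0,0,0,0,0,0.138,1],[0,0,0,0,0,0.138,1],[0,0,0,0,0,0.138,1]]'; python3 -m crank '[[0,0,0,0,0,0,1],[0,0,0,0,0,0,0.55],[0,0,0,0,0,0,0.55],[0,0,0,0,0,0,0.55],[0,0,-4,0,0,0,0.55]]'|tail -2;python3 -m crank '[[0,0,0,0,0,0,0.55]]'|tail -2;python3 - <<'E'
from h import *
st();go([.6405,-.0605,.20],-.621)
E
```

```text
grip_width: 0.0263
grip_force: 0.0
time: 43.62
position: [0.5348, 0.0644, 0.1625]
tool_rot: [0.858, 0.514, -0.0, -0.0]
ft_force: [-0.6, -0.4, 4.8]
grip_width: 0.0087
grip_force: 30.0
grip_width: 0.0089
grip_force: 30.0
time: 44.75
position: [0.5361, 0.062, 0.1615]
tool_rot: [0.997, -0.082, 0.001, 0.002]
ft_force: [0.5, -8.8, 2.8]
grip_width: 0.0089
grip_force: 30.0
grip_width: 0.0371
grip_force: 0.0
grip_width: 0.0386
grip_force: 0.0
t 45.5 p [0.536  0.0646 0.2029] x [ 0.987 -0.161  0.004] z [ 0.004  0.    -1.   ] q [-0.09  0.54  1.73  0.    0.87  1.65] w 0.0386 F [-0.4 -0.6 -0.2]
shift cm [12.33 10.66  0.33] rotvec [ 1.000e-03 -4.000e-03 -1.112e+00]
```

```bash
python3 -m crank '[[3.1,2.7,0,0,0,0,0.55],[3.1,2.7,0,0,0,0,0.55],[3.1,2.7,0,0,0,0,0.55],[3.1,2.6,0,0,0,0,0.55],[0,0,0,0,0,-0.159,0.55]]'|tail -2&& python3 -m crank '[[0,0,0,0,0,-0.159,0.55],[0,0,0,0,0,-0.159,0.55],[0,0,0,0,0,-0.159,0.55],[0,0,0,0,0,-0.159,0.55],[0,0,0,0,0,-0.159,0.55]]'|tail -2;python3 -m crank '[[0,0,0,0,0,-0.158,0.55],[0,0,0,0,0,0,0.55]]'|tail -2;python3 - <<'E'
from h import *
st();go([.6408,-.0608,.161],-.621)
E
```

```text
grip_width: 0.0392
grip_force: 0.0
grip_width: 0.0392
grip_force: 0.0
grip_width: 0.0392
grip_force: 0.0
t 47.0 p [ 0.6389 -0.0608  0.1994] x [ 0.583  0.812 -0.001] z [-0.004  0.001 -1.   ] q [-0.27  0.66  1.47  0.    1.02  0.35] w 0.0392 F [-0.3 -0.2 -0. ]
shift cm [0.12 0.17 3.84] rotvec [-0.004  0.001 -0.002]
```

```bash
python3 -m crank '[[0.1,0.15,0,0,0,0,0.55],[0,0,2,0,0,0,0.55],[0,0,1.8,0,0,0,0.55],[0,0,0,0,0,0,1],[0,0,0,0,0,0,1]]' 30|tail -2&& python3 -m crank '[[0,0,0,0,0,0,1],[0,0,0,0,0,0,1],[0,0,0,0,0,0,1],[0,0,0,0,0,0,1]]' 30;python3 -m crank '[[0,0,0,0,0,0.141,1],[0,0,0,0,0,0.141,1],[0,0,0,0,0,0.141,1],[0,0,0,0,0,0.141,1]]'|tail -2;python3 -m crank '[[0,0,0.1,0,0,0.141,1],[0,0,0,0,0,0.141,1],[0,0,0,0,0,0.141,1],[0,0,0,0,0,0.141,1],[0,0,0,0,0,0,1]]'; python3 -m crank '[[0,0,0,0,0,0,0.55],[0,0,0,0,0,0,0.55],[0,0,0,0,0,0,0.55],[0,0,-4,0,0,0,0.55],[0,0,0,0,0,0,0.55]]'|tail -2;python3 - <<'E'
from h import *
st();go([.5252,-.0527,.20],-2.091)
E
```

```text
grip_width: 0.0262
grip_force: 0.0
time: 48.12
position: [0.6413, -0.0611, 0.1633]
tool_rot: [0.889, 0.457, -0.001, -0.001]
ft_force: [-0.8, 2.1, 4.4]
grip_width: 0.0089
grip_force: 30.0
grip_width: 0.0089
grip_force: 30.0
time: 49.25
position: [0.6421, -0.0632, 0.1624]
tool_rot: [0.996, -0.088, 0.0, 0.002]
ft_force: [-0.6, -5.8, 3.7]
grip_width: 0.0087
grip_force: 30.0
grip_width: 0.0385
grip_force: 0.0
t 49.88 p [ 0.6433 -0.0614  0.2044] x [ 0.984 -0.177  0.005] z [ 0.005 -0.001 -1.   ] q [-0.27  0.66  1.46  0.    1.02  1.48] w 0.0385 F [-0.1 -0.  -0.8]
shift cm [-11.78   1.24   0.39] rotvec [-0.001 -0.005  0.342]
```

```bash
python3 -m crank '[[-3.9,0.4,0,0,0,0,0.55],[-3.9,0.4,0,0,0,0,0.55],[-3.9,0.4,0,0,0,0,0.55],[0,0,0,0,0,-0.165,0.55],[0,0,0,0,0,-0.165,0.55]]'|tail -2&& python3 -m crank '[[0,0,0,0,0,-0.165,0.55],[0,0,0,0,0,-0.165,0.55],[0,0,0,0,0,-0.165,0.55],[0,0,0,0,0,-0.165,0.55],[0,0,0,0,0,-0.165,0.55]]'|tail -2&& python3 -m crank '[[0,0,0,0,0,-0.165,0.55],[0,0,0,0,0,-0.165,0.55],[0,0,0,0,0,-0.165,0.55],[0,0,0,0,0,-0.165,0.55],[0,0,0,0,0,-0.165,0.55]]'|tail -2;python3 -m crank '[[0,0,0,0,0,-0.165,0.55],[0,0,0,0,0,-0.165,0.55],[0,0,0,0,0,-0.165,0.55],[0,0,0,0,0,-0.165,0.55],[0,0,0,0,0,-0.155,0.55]]'|tail -2;python3 -m crank '[[0,0,0,0,0,0,0.55]]'|tail -2;python3 - <<'E'
from h import *
st();go([.525,-.053,.161],1.05)
E
```

```text
grip_width: 0.0393
grip_force: 0.0
grip_width: 0.0391
grip_force: 0.0
grip_width: 0.0394
grip_force: 0.0
grip_width: 0.0393
grip_force: 0.0
grip_width: 0.0393
grip_force: 0.0
t 52.5 p [ 0.5237 -0.052   0.2012] x [-0.865  0.503  0.003] z [-0.003  0.001 -1.   ] q [-0.31  0.53  1.76  0.    0.85 -1.36] w 0.0393 F [-0.3 -0.9 -0.1]
shift cm [-0.18 -0.02  4.02] rotvec [-0.001 -0.003 -0.006]
```

```bash
python3 -m crank '[[-0.15,0,0,0,0,0,0.55],[0,0,2,0,0,0,0.55],[0,0,1.9,0,0,0,0.55],[0,0,0,0,0,0,1],[0,0,0,0,0,0,1]]' 30|tail -2&& python3 -m crank '[[0,0,0,0,0,0,1],[0,0,0,0,0,0,1],[0,0,0,0,0,0,1],[0,0,0,0,0,0,1]]' 30;python3 -m crank '[[0,0,0,0,0,0.136,1],[0,0,0,0,0,0.136,1],[0,0,0,0,0,0.136,1],[0,0,0,0,0,0.136,1]]'|tail -2;python3 -m crank '[[0,0,0.1,0,0,0.136,1],[0,0,0,0,0,0.136,1],[0,0,0,0,0,0.136,1],[0,0,0,0,0,0.136,1],[0,0,0,0,0,0.136,1]]'; python3 -m crank '[[0,0,0,0,0,0,1],[0,0,0,0,0,0,0.55],[0,0,0,0,0,0,0.55],[0,0,0,0,0,0,0.55],[0,0,-4,0,0,0,0.55]]'|tail -2;python3 -m crank '[[0,0,0,0,0,0,0.55]]'|tail -2;python3 - <<'E'
from h import *
st();go([.6508,.053,.20],1.04)
E
```

```text
grip_width: 0.0262
grip_force: 0.0
time: 53.62
position: [0.5254, -0.0537, 0.1635]
tool_rot: [0.259, 0.966, -0.001, -0.001]
ft_force: [-2.8, -5.7, 6.0]
grip_width: 0.0087
grip_force: 30.0
grip_width: 0.0088
grip_force: 30.0
time: 54.75
position: [0.5245, -0.054, 0.1625]
tool_rot: [0.768, 0.64, -0.002, -0.001]
ft_force: [-4.9, -7.4, 6.0]
grip_width: 0.0085
grip_force: 30.0
grip_width: 0.0368
grip_force: 0.0
grip_width: 0.0382
grip_force: 0.0
t 55.5 p [ 0.5272 -0.0533  0.2039] x [ 0.177  0.984 -0.   ] z [ 0.004 -0.001 -1.   ] q [-0.31  0.53  1.76  0.    0.85 -0.13] w 0.0382 F [ 0.4 -0.3  0. ]
shift cm [12.65 10.28  0.43] rotvec [ 0.003  0.003 -1.218]
```

```bash
python3 -m crank '[[3.2,2.6,0,0,0,0,0.55],[3.2,2.6,0,0,0,0,0.55],[3.2,2.6,0,0,0,0,0.55],[3.1,2.5,0,0,0,0,0.55],[0,0,0,0,0,-0.152,0.55]]'|tail -2&& python3 -m crank '[[0,0,0,0,0,-0.152,0.55],[0,0,0,0,0,-0.152,0.55],[0,0,0,0,0,-0.152,0.55],[0,0,0,0,0,-0.152,0.55],[0,0,0,0,0,-0.152,0.55]]'|tail -2;python3 -m crank '[[0,0,0,0,0,-0.152,0.55],[0,0,0,0,0,-0.152,0.55],[0,0,0,0,0,0,0.55]]'|tail -2;python3 - <<'E'
from h import *
st();go([.6508,.054,.161],1.04)
E
```

```text
grip_width: 0.039
grip_force: 0.0
grip_width: 0.0393
grip_force: 0.0
grip_width: 0.039
grip_force: 0.0
t 57.12 p [0.6488 0.0539 0.2005] x [-0.86   0.51   0.004] z [-0.004  0.001 -1.   ] q [-0.09  0.67  1.44  0.    1.04 -1.12] w 0.039 F [-0.   1.  -0.5]
shift cm [-0.18  0.12  3.95] rotvec [-0.001 -0.004 -0.004]
```

```bash
python3 -m crank '[[-0.18,0.1,0,0,0,0,0.55],[0,0,2,0,0,0,0.55],[0,0,1.9,0,0,0,0.55],[0,0,0,0,0,0,1],[0,0,0,0,0,0,1]]' 30|tail -2&& python3 -m crank '[[0,0,0,0,0,0,1],[0,0,0,0,0,0,1],[0,0,0,0,0,0,1],[0,0,0,0,0,0,1]]' 30;python3 -m crank '[[0,0,0,0,0,0.135,1],[0,0,0,0,0,0.135,1],[0,0,0,0,0,0.135,1],[0,0,0,0,0,0.135,1]]'|tail -2;python3 -m crank '[[0,0,0.1,0,0,0.135,1],[0,0,0,0,0,0.135,1],[0,0,0,0,0,0.135,1],[0,0,0,0,0,0.135,1],[0,0,0,0,0,0.135,1]]'; python3 -m crank '[[0,0,0,0,0,0,1],[0,0,0,0,0,0,0.55],[0,0,0,0,0,0,0.55],[0,0,0,0,0,0,0.55],[0,0,-4,0,0,0,0.55]]'|tail -2;python3 -m crank '[[0,0,0,0,0,0,0.55]]'|tail -2;python3 - <<'E'
from h import *
st();go([.535,.0645,.20],1.41)
E
```

```text
grip_width: 0.0266
grip_force: 0.0
time: 58.25
position: [0.651, 0.0522, 0.1634]
tool_rot: [0.263, 0.965, -0.001, -0.001]
ft_force: [-2.3, -4.9, 1.8]
grip_width: 0.0084
grip_force: 30.0
grip_width: 0.0087
grip_force: 30.0
time: 59.38
position: [0.65, 0.0517, 0.1624]
tool_rot: [0.768, 0.641, -0.003, -0.0]
ft_force: [-4.3, -6.3, 4.0]
grip_width: 0.0091
grip_force: 30.0
grip_width: 0.0367
grip_force: 0.0
grip_width: 0.038
grip_force: 0.0
t 60.12 p [0.6536 0.0538 0.2048] x [0.176 0.984 0.001] z [ 0.006  0.    -1.   ] q [-0.09  0.67  1.43  0.    1.04  0.09] w 0.038 F [ 0.6  0.6 -1. ]
shift cm [ -1.04 -11.87   0.41] rotvec [ 0.004 -0.005  1.555]
```

```bash
python3 -m crank '[[-0.3,-3.9,0,0,0,0,0.55],[-0.4,-4,0,0,0,0,0.55],[-0.3,-4,0,0,0,0,0.55],[0,0,0,0,0,-0.159,0.55],[0,0,0,0,0,-0.159,0.55]]'|tail -2&& python3 -m crank '[[0,0,0,0,0,-0.159,0.55],[0,0,0,0,0,-0.159,0.55],[0,0,0,0,0,-0.159,0.55],[0,0,0,0,0,-0.159,0.55],[0,0,0,0,0,-0.159,0.55]]'|tail -2;python3 -m crank '[[0,0,0,0,0,-0.159,0.55],[0,0,0,0,0,-0.159,0.55],[0,0,0,0,0,-0.159,0.55],[0,0,0,0,0,0,0.55]]'|tail -2;python3 - <<'E'
from h import *
st();go([.5355,.0638,.160],1.41)
E
```

```text
grip_width: 0.0394
grip_force: 0.0
grip_width: 0.0388
grip_force: 0.0
grip_width: 0.0391
grip_force: 0.0
t 61.88 p [0.5322 0.0649 0.2014] x [-0.987  0.159  0.003] z [-0.003  0.001 -1.   ] q [-0.09  0.54  1.74  0.    0.86 -1.5 ] w 0.0391 F [-0.4 -0.9 -0.6]
shift cm [-0.35 -0.06  4.13] rotvec [ 0.    -0.003  0.001]
```

```bash
python3 -m crank '[[-0.3,0,0,0,0,0,0.55],[0,0,2,0,0,0,0.55],[0,0,2.1,0,0,0,0.55],[0,0,0,0,0,0,1],[0,0,0,0,0,0,1]]' 30|tail -2&& python3 -m crank '[[0,0,0,0,0,0,1],[0,0,0,0,0,0,1],[0,0,0,0,0,0,1],[0,0,0,0,0,0,1]]' 30|tail -2;python3 -m crank '[[0,0,0,0,0,0.13,1],[0,0,0,0,0,0.13,1],[0,0,0,0,0,0.13,1],[0,0,0,0,0,0.13,1]]'|tail -2;python3 -c "from rig import robot;print(robot.get_obs()['moment'])"; python3 -m crank '[[0,0,0.1,0,0,0.13,1],[0,0,0,0,0,0.13,1],[0,0,0,0,0,0.13,1],[0,0,0,0,0,0.13,1]]';python3 -c "from rig import robot;print(robot.get_obs()['moment'])"; python3 -m crank '[[0,0,0,0,0,0.13,1],[0,0,0,0,0,0.04,1],[0,0,0,0,0,0.04,1],[0,0,0,0,0,0,1]]';python3 -c "from h import *;print(st()['moment'])"
```

```text
grip_width: 0.0263
grip_force: 0.0
grip_width: 0.0087
grip_force: 30.0
grip_width: 0.0086
grip_force: 30.0
[-1.52962815  0.11839645  0.16894909]
time: 64.0
position: [0.535, 0.0617, 0.1608]
tool_rot: [0.564, 0.825, -0.003, 0.0]
ft_force: [-1.5, -10.7, 3.2]
grip_width: 0.0089
grip_force: 30.0
[-1.85793718  0.42086589  0.1586077 ]
time: 64.5
position: [0.5348, 0.0617, 0.1607]
tool_rot: [0.645, 0.764, -0.003, 0.001]
ft_force: [-2.2, -9.5, 3.4]
grip_width: 0.0093
grip_force: 31.2
t 64.5 p [0.5348 0.0617 0.1607] x [-0.167  0.986 -0.005] z [-0.003 -0.005 -1.   ] q [-0.09  0.61  1.76 -0.01  0.77 -0.25] w 0.0093 F [-2.2 -9.5  3.4]
[-1.78012907  0.42570047  0.694253  ]
```

Front-left is home: the moment jumped from 0.16 to 0.69 N·m. Next is the back-right screw.

```bash
python3 -m crank '[[0,0,0,0,0,-0.07,1],[0,0,0,0,0,0,0.55],[0,0,0,0,0,0,0.55],[0,0,0,0,0,0,0.55],[0,0,-4,0,0,0,0.55]]'|tail -2;python3 -m crank '[[0,0,0,0,0,0,0.55]]'|tail -2;python3 - <<'E'
from h import *
st();go([.6405,-.062,.20],1.392)
E
```

```text
grip_width: 0.0372
grip_force: 0.0
grip_width: 0.0383
grip_force: 0.0
t 65.25 p [0.5372 0.0644 0.2022] x [-0.231  0.973 -0.001] z [ 0.004  0.    -1.   ] q [-0.09  0.54  1.73  0.    0.86 -0.32] w 0.0383 F [0.6 0.6 0.1]
shift cm [-14.69   7.13   0.26] rotvec [ 0.003  0.003 -1.159]
```

```bash
python3 -m crank '[[-3.7,1.8,0,0,0,0,0.55],[-3.7,1.8,0,0,0,0,0.55],[-3.7,1.8,0,0,0,0,0.55],[-3.6,1.8,0,0,0,0,0.55],[0,0,0,0,0,-0.145,0.55]]'|tail -2&& python3 -m crank '[[0,0,0,0,0,-0.145,0.55],[0,0,0,0,0,-0.145,0.55],[0,0,0,0,0,-0.145,0.55],[0,0,0,0,0,-0.145,0.55],[0,0,0,0,0,-0.145,0.55]]'|tail -2;python3 -m crank '[[0,0,0,0,0,-0.145,0.55],[0,0,0,0,0,-0.145,0.55],[0,0,0,0,0,0,0.55]]'|tail -2;python3 - <<'E'
from h import *
st();go([.6415,-.0615,.160],1.393)
E
```

```text
grip_width: 0.0391
grip_force: 0.0
grip_width: 0.0391
grip_force: 0.0
grip_width: 0.0391
grip_force: 0.0
t 66.88 p [ 0.6389 -0.0619  0.1986] x [-0.984  0.179  0.003] z [-0.003  0.001 -1.   ] q [-0.27  0.66  1.47  0.    1.02 -1.66] w 0.0391 F [ 0.1  0.2 -0.2]
shift cm [-0.26  0.08  3.86] rotvec [ 0.    -0.003 -0.002]
```

```bash
python3 -m crank '[[-0.25,0.05,0,0,0,0,0.55],[0,0,2,0,0,0,0.55],[0,0,1.8,0,0,0,0.55],[0,0,0,0,0,0,1],[0,0,0,0,0,0,1]]' 30|tail -2&& python3 -m crank '[[0,0,0,0,0,0,1],[0,0,0,0,0,0,1],[0,0,0,0,0,0,1],[0,0,0,0,0,0,1]]' 30|tail -2;python3 -m crank '[[0,0,0,0,0,0.13,1],[0,0,0,0,0,0.13,1],[0,0,0,0,0,0.13,1],[0,0,0,0,0,0.13,1]]'|tail -2;python3 -c "from rig import robot;print(robot.get_obs()['moment'])"; python3 -m crank '[[0,0,0.1,0,0,0.13,1],[0,0,0,0,0,0.13,1],[0,0,0,0,0,0.13,1],[0,0,0,0,0,0.13,1]]'|tail -2;python3 -c "from rig import robot;print(robot.get_obs()['moment'])"; python3 -m crank '[[0,0,0,0,0,0.13,1],[0,0,0,0,0,0.04,1],[0,0,0,0,0,0.04,1],[0,0,0,0,0,0,1]]'|tail -2;python3 -c "from h import *;print(st()['moment'])"
```

```text
grip_width: 0.0265
grip_force: 0.0
grip_width: 0.0086
grip_force: 30.0
grip_width: 0.0087
grip_force: 30.0
[-1.41572202  0.31494448  0.14952453]
grip_width: 0.0083
grip_force: 30.0
[-1.76414251  0.84517127  0.15461055]
grip_width: 0.0096
grip_force: 31.9
t 69.5 p [ 0.6408 -0.0646  0.1614] x [-0.147  0.989 -0.004] z [-0.004 -0.005 -1.   ] q [-0.27  0.71  1.48 -0.01  0.95 -0.41] w 0.0096 F [-4.6 -9.5  4.3]
[-1.76415471  0.86170193  0.66568619]
```

```bash
python3 -m crank '[[0,0,0,0,0,-0.07,1],[0,0,0,0,0,0,0.55],[0,0,0,0,0,0,0.55],[0,0,0,0,0,0,0.55],[0,0,-4,0,0,0,0.55]]'|tail -2;python3 -m crank '[[0,0,0,0,0,0,0.55]]'|tail -2;python3 - <<'E'
from h import *
st();go([.526,-.0535,.20],-.178)
E
```

```text
grip_width: 0.0367
grip_force: 0.0
grip_width: 0.0383
grip_force: 0.0
t 70.25 p [ 0.6441 -0.062   0.2035] x [-0.211  0.977 -0.002] z [ 0.005 -0.001 -1.   ] q [-0.27  0.66  1.46  0.    1.02 -0.48] w 0.0383 F [0.1 0.4 0.3]
shift cm [  3.33 -11.36   0.29] rotvec [0.005 0.001 0.391]
```

```bash
python3 -m crank '[[1.1,-3.8,0,0,0,0,0.55],[1.1,-3.8,0,0,0,0,0.55],[1.1,-3.8,0,0,0,0,0.55],[0,0,0,0,0,0.13,0.55],[0,0,0,0,0,0.13,0.55]]'|tail -2; python3 -m crank '[[0,0,0,0,0,0.13,0.55],[0,0,0,0,0,0,0.55]]'|tail -2;python3 - <<'E'
from h import *
st();go([.526,-.0535,.160],-.178)
E
```

```text
grip_width: 0.0394
grip_force: 0.0
grip_width: 0.0389
grip_force: 0.0
t 71.12 p [ 0.5233 -0.0536  0.2003] x [0.175 0.985 0.001] z [-0.003  0.001 -1.   ] q [-0.31  0.53  1.77  0.    0.85 -0.14] w 0.0389 F [-0.   0.6  0.6]
shift cm [0.05 0.28 4.03] rotvec [-0.003 -0.001  0.002]
```

```bash
python3 -m crank '[[0.05,0.25,0,0,0,0,0.55],[0,0,2,0,0,0,0.55],[0,0,2,0,0,0,0.55],[0,0,0,0,0,0,1],[0,0,0,0,0,0,1]]' 30|tail -2&& python3 -m crank '[[0,0,0,0,0,0,1],[0,0,0,0,0,0,1],[0,0,0,0,0,0,1],[0,0,0,0,0,0,1]]' 30|tail -2;python3 -m crank '[[0,0,0,0,0,0.13,1],[0,0,0,0,0,0.13,1],[0,0,0,0,0,0.13,1],[0,0,0,0,0,0.13,1]]'|tail -2;python3 -c "from rig import robot;print(robot.get_obs()['moment'])"; python3 -m crank '[[0,0,0.1,0,0,0.13,1],[0,0,0,0,0,0.13,1],[0,0,0,0,0,0.13,1],[0,0,0,0,0,0.13,1]]'|tail -2;python3 -c "from rig import robot;print(robot.get_obs()['moment'])"; python3 -m crank '[[0,0,0,0,0,0.13,1],[0,0,0,0,0,0.04,1],[0,0,0,0,0,0.04,1],[0,0,0,0,0,0,1]]'|tail -2;python3 -c "from h import *;print(st()['moment'])"
```

```text
grip_width: 0.0263
grip_force: 0.0
grip_width: 0.0089
grip_force: 30.0
grip_width: 0.0088
grip_force: 30.0
[-0.05828699  0.89316963  0.12317423]
grip_width: 0.0085
grip_force: 30.0
[0.05542386 0.99662186 0.12336909]
grip_width: 0.0093
grip_force: 31.2
t 73.75 p [ 0.5246 -0.0533  0.1603] x [ 0.989  0.146 -0.005] z [-0.005  0.001 -1.   ] q [-0.31  0.6   1.79 -0.    0.76  1.11] w 0.0093 F [-4.7  1.2  6.5]
[0.18766814 0.89857892 0.65769546]
```

Front-right is home. Last is the back-left screw.

```bash
python3 -m crank '[[0,0,0,0,0,-0.07,1],[0,0,0,0,0,0,0.55],[0,0,0,0,0,0,0.55],[0,0,0,0,0,0,0.55],[0,0,-4,0,0,0,0.55]]'|tail -2;python3 -m crank '[[0,0,0,0,0,0,0.55]]'|tail -2;python3 - <<'E'
from h import *
st();go([.6518,.0535,.20],-.178)
E
```

```text
grip_width: 0.0363
grip_force: 0.0
grip_width: 0.0385
grip_force: 0.0
t 74.5 p [ 0.5281 -0.0545  0.202 ] x [0.977 0.212 0.004] z [ 0.005 -0.002 -1.   ] q [-0.31  0.53  1.76 -0.    0.85  1.04] w 0.0385 F [ 0.1  0.  -0.2]
shift cm [14.38 -7.94  0.24] rotvec [ 0.005 -0.002 -1.18 ]
```

```bash
python3 -m crank '[[3.6,-2,0,0,0,0,0.55],[3.6,-2,0,0,0,0,0.55],[3.6,-2,0,0,0,0,0.55],[3.6,-1.9,0,0,0,0,0.55],[0,0,0,0,0,-0.148,0.55]]'|tail -2&& python3 -m crank '[[0,0,0,0,0,-0.148,0.55],[0,0,0,0,0,-0.148,0.55],[0,0,0,0,0,-0.148,0.55],[0,0,0,0,0,-0.148,0.55],[0,0,0,0,0,-0.148,0.55]]'|tail -2;python3 -m crank '[[0,0,0,0,0,-0.148,0.55],[0,0,0,0,0,-0.144,0.55],[0,0,0,0,0,0,0.55]]'|tail -2;python3 - <<'E'
from h import *
st();go([.6518,.0535,.160],-.178)
E
```

```text
grip_width: 0.0396
grip_force: 0.0
grip_width: 0.0396
grip_force: 0.0
grip_width: 0.0391
grip_force: 0.0
t 76.12 p [0.6497 0.0538 0.1986] x [0.178 0.984 0.   ] z [-0.003  0.001 -1.   ] q [-0.09  0.67  1.44  0.    1.03  0.09] w 0.0391 F [-0.3 -0.5  0. ]
shift cm [0.01 0.22 3.85] rotvec [-0.003 -0.    -0.001]
```

```bash
python3 -m crank '[[0,0.2,0,0,0,0,0.55],[0,0,2,0,0,0,0.55],[0,0,1.8,0,0,0,0.55],[0,0,0,0,0,0,1],[0,0,0,0,0,0,1]]' 30|tail -2&& python3 -m crank '[[0,0,0,0,0,0,1],[0,0,0,0,0,0,1],[0,0,0,0,0,0,1],[0,0,0,0,0,0,1]]' 30|tail -2;python3 -m crank '[[0,0,0,0,0,0.13,1],[0,0,0,0,0,0.13,1],[0,0,0,0,0,0.13,1],[0,0,0,0,0,0.13,1]]'|tail -2;python3 -c "from rig import robot;print(robot.get_obs()['moment'])"; python3 -m crank '[[0,0,0.1,0,0,0.13,1],[0,0,0,0,0,0.13,1],[0,0,0,0,0,0.13,1],[0,0,0,0,0,0.13,1]]'|tail -2;python3 -c "from rig import robot;print(robot.get_obs()['moment'])"; python3 -m crank '[[0,0,0,0,0,0.13,1],[0,0,0,0,0,0.04,1],[0,0,0,0,0,0.04,1],[0,0,0,0,0,0,1]]'|tail -2;python3 -c "from h import *;print(st()['moment'])"; python3 -m crank '[[0,0,0,0,0,-0.07,1],[0,0,0,0,0,0,0.4],[0,0,0,0,0,0,0.4],[0,0,0,0,0,0,0.4],[0,0,-5,0,0,0,0.4]]'|tail -2;python3 - <<'E'
from h import *
st();go([.5275,.339,.20],1.6)
E
```

```text
grip_width: 0.0265
grip_force: 0.0
grip_width: 0.0089
grip_force: 30.0
grip_width: 0.0086
grip_force: 30.0
[-0.0753414   0.70260566  0.09917157]
grip_width: 0.0089
grip_force: 30.0
[-0.28752496  0.84820009  0.11743211]
grip_width: 0.0094
grip_force: 31.8
t 78.75 p [0.6515 0.0529 0.1612] x [ 0.989  0.146 -0.003] z [-0.003 -0.001 -1.   ] q [-0.09  0.72  1.46 -0.    0.96  1.34] w 0.0094 F [-3.8 -2.   5.2]
[-0.49782538  0.90163362  0.6715721 ]
grip_width: 0.041
grip_force: 0.0
t 79.38 p [0.6496 0.0537 0.2066] x [ 0.977  0.211 -0.011] z [-0.012  0.002 -1.   ] q [-0.09  0.67  1.43  0.    1.06  1.27] w 0.041 F [0.2 1.3 0.1]
shift cm [ -5.9  -30.47   0.85] rotvec [-0.003  0.012  0.184]
```

All four screws are home. Now the gauge.

```bash
python3 -m crank '[[-0.6,-4,-1,0,0,0,0.3],[-1,-5.3,0,0,0,0,0.3],[-1.1,-5.3,0,0,0,0,0.3],[-1.1,-5.3,0,0,0,0,0.3],[-1.1,-5.3,0,0,0,0,0.3]]' 20|tail -2&& python3 -m crank '[[-1,-5.2,0,0,0,0,0.3],[0,0,0,0,0,0.092,0.3],[0,0,0,0,0,0.092,0.3],[0,0,0,0,0,0,0.3]]'|tail -2;python3 - <<'E'
from h import *
st(); snap('top','p0'); snap('wrist','p'); im=cv2.imread('pics/p.png'); 
def comps(f,z,lo,r):
    im=cv2.imread('pics/full_'+f+'.png'); u,v=pix(f,[.5275,.339,z])[0].astype(int); print(f,'exp',u,v)
    m=(im.max(2)<70).astype(np.uint8); w=np.zeros_like(m); w[max(0,v-r):v+r,max(0,u-r):u+r]=1
    for k in cv2.findContours(m*w,cv2.RETR_EXTERNAL,cv2.CHAIN_APPROX_NONE)[0]:
        if cv2.contourArea(k)<lo: continue
        b=cv2.boxPoints(cv2.minAreaRect(k)); print('area',cv2.contourArea(k),'box',b.round().tolist(),world(f,b,z)[:,:2].round(4).tolist())
comps('p',.062,60,60); comps('p0',.062,8,20)
E
```

```text
grip_width: 0.061
grip_force: 0.0
grip_width: 0.0609
grip_force: 0.0
t 80.5 p [0.53   0.3385 0.2209] x [ 1.     0.031 -0.001] z [-0.001  0.001 -1.   ] q [0.39 0.62 1.49 0.   1.04 1.93] w 0.0609 F [ 0.4 -0.1 -0.4]
p exp 318 204
area 169.5 box [[371.0, 233.0], [377.0, 233.0], [377.0, 263.0], [371.0, 263.0]] [[0.5024, 0.2922], [0.5026, 0.287], [0.4733, 0.2845], [0.4732, 0.2899]]
area 164.0 box [[258.0, 233.0], [264.0, 233.0], [264.0, 263.0], [258.0, 263.0]] [[0.4994, 0.3911], [0.4996, 0.3858], [0.4702, 0.3864], [0.47, 0.3918]]
area 487.0 box [[300.0, 144.0], [314.0, 144.0], [315.0, 182.0], [301.0, 182.0]] [[0.578, 0.3555], [0.5787, 0.3441], [0.5471, 0.3421], [0.5463, 0.354]]
p0 exp 260 219
area 88.0 box [[240.0, 233.0], [262.0, 233.0], [262.0, 238.0], [240.0, 238.0]] [[0.4922, 0.3913], [0.4923, 0.3334], [0.4792, 0.3329], [0.4791, 0.3907]]
area 51.5 box [[239.0, 217.0], [250.0, 210.0], [253.0, 216.0], [242.0, 222.0]] [[0.5351, 0.3967], [0.5534, 0.3673], [0.5384, 0.3578], [0.5203, 0.3871]]
area 463.0 box [[258.0, 199.0], [279.0, 199.0], [279.0, 238.0], [258.0, 238.0]] [[0.5831, 0.347], [0.5831, 0.2909], [0.4793, 0.2883], [0.4792, 0.3434]]
area 67.5 box [[240.0, 199.0], [248.0, 199.0], [248.0, 213.0], [240.0, 213.0]] [[0.5831, 0.3952], [0.5831, 0.3738], [0.5453, 0.3723], [0.5453, 0.3936]]
```

The gauge has been knocked: its grip is now at wrist pixel (308,163), about 35 mm further in x. I'll move over it and remeasure.

```bash
python3 -m crank '[[1.6,-0.5,0,0,0,0,0.3],[1.6,-0.5,0,0,0,0,0.3],[0,0,0,0,0,0,0.3]]' 20|tail -2;python3 - <<'E'
from h import *
st(); snap('wrist','q'); im=cv2.imread('pics/q.png'); m=(im.max(2)<70).astype(np.uint8); w=np.zeros_like(m); w[130:262,262:372]=1
for k in cv2.findContours(m*w,cv2.RETR_EXTERNAL,cv2.CHAIN_APPROX_NONE)[0]:
    if cv2.contourArea(k)<60: continue
    b=cv2.boxPoints(cv2.minAreaRect(k)); print(b.round(1).tolist(),world('q',b,.062)[:,:2].round(4).tolist())
# blade: grey metal ahead; brightness map of column/rows around
g=cv2.cvtColor(im,cv2.COLOR_BGR2GRAY)
for v in range(140,262,6): print(v,g[v,266:370:4].tolist())
E
```

```text
grip_width: 0.0611
grip_force: 0.0
t 80.97 p [0.5629 0.3489 0.2209] x [ 1.     0.029 -0.001] z [-0.001  0.001 -1.   ] q [0.39 0.66 1.4  0.   1.09 1.93] w 0.0611 F [-0.9 -0.4  0.1]
[[311.6000061035156, 174.0], [324.8999938964844, 173.60000610351562], [326.3999938964844, 218.8000030517578], [313.1000061035156, 219.3000030517578]] [[0.5865, 0.3561], [0.5872, 0.3452], [0.5474, 0.3425], [0.5467, 0.3539]]
140 [103, 225, 223, 212, 215, 218, 209, 217, 217, 230, 225, 151, 152, 151, 157, 159, 223, 224, 222, 224, 220, 226, 225, 225, 224, 223]
146 [103, 222, 219, 205, 222, 213, 221, 216, 208, 217, 215, 161, 160, 158, 162, 164, 219, 230, 215, 229, 224, 226, 227, 225, 226, 227]
152 [113, 221, 210, 219, 219, 212, 217, 221, 213, 223, 221, 162, 160, 157, 163, 162, 219, 212, 217, 223, 213, 214, 224, 215, 226, 224]
158 [154, 230, 214, 220, 217, 219, 210, 213, 228, 214, 226, 163, 159, 157, 163, 163, 215, 223, 215, 221, 217, 221, 218, 226, 230, 226]
164 [221, 219, 218, 214, 223, 219, 225, 221, 230, 66, 67, 68, 70, 72, 73, 76, 82, 83, 233, 226, 221, 220, 225, 221, 225, 222]
170 [223, 215, 222, 216, 216, 2
[... 1399 characters left out ...]
 221, 219, 225, 224, 224]
236 [224, 217, 229, 226, 230, 223, 227, 226, 221, 223, 223, 220, 229, 219, 221, 223, 224, 215, 229, 224, 223, 228, 212, 220, 212, 225]
242 [227, 222, 219, 221, 226, 219, 217, 222, 220, 223, 217, 228, 226, 225, 221, 224, 222, 222, 228, 226, 225, 219, 224, 219, 227, 214]
248 [229, 226, 225, 221, 221, 219, 219, 224, 229, 230, 220, 229, 225, 220, 217, 217, 226, 222, 225, 229, 227, 224, 219, 217, 219, 217]
254 [230, 223, 225, 229, 222, 235, 224, 219, 226, 222, 226, 228, 223, 230, 220, 218, 221, 228, 230, 221, 227, 220, 214, 218, 219, 199]
260 [227, 225, 221, 226, 223, 227, 222, 222, 225, 228, 227, 220, 224, 233, 225, 228, 222, 222, 229, 219, 226, 227, 224, 214, 221, 109]
```

Run:
```python
from h import *
print(cams.camera_info('wrist')['pose'][:3,3])
im=cv2.imread('pics/q.png');g=cv2.cvtColor(im,cv2.COLOR_BGR2GRAY)
print('plate rear',g[206:216,304].tolist(),'col300',g[160:172,304].tolist(),'tip',g[96:140:2,318].tolist(),'gripcol',g[168:180,318].tolist(),g[214:224,318].tolist())
print('row200',g[200,294:348].tolist()); print('row150',g[150,304:334].tolist())
```

```text
[0.6417986  0.35223507 0.31300748]
plate rear [161, 157, 157, 160, 158, 218, 226, 223, 218, 220] col300 [226, 232, 237, 132, 67, 134, 161, 165, 163, 161, 160, 158] tip [109, 108, 107, 107, 107, 108, 107, 168, 218, 222, 223, 226, 222, 222, 226, 217, 217, 216, 212, 217, 220, 224] gripcol [160, 160, 160, 160, 146, 72, 14, 6, 13, 14, 11, 12] [29, 31, 31, 28, 13, 65, 214, 225, 218, 217]
row200 [233, 232, 164, 158, 161, 161, 162, 161, 161, 161, 161, 162, 162, 163, 162, 163, 164, 166, 120, 35, 29, 35, 37, 34, 33, 30, 29, 27, 28, 24, 18, 22, 84, 167, 165, 162, 163, 161, 162, 161, 162, 161, 161, 162, 163, 162, 164, 158, 139, 180, 225, 223, 220, 221]
row150 [211, 216, 221, 223, 173, 154, 163, 160, 159, 161, 160, 160, 157, 156, 157, 160, 161, 160, 162, 161, 160, 161, 162, 166, 166, 143, 218, 220, 221, 220]
```

Run:
```python
from h import *
print('plate rear',world('q',[(297,210.5),(343,210.5)],.025)[:,:2],'tip',world('q',[(308,139),(330,139)],.025)[:,:2],'blade mid lo',world('q',[(308.2,150),(329.5,150)],.025)[:,:2])
print('grip sides row200',world('q',[(312.3,200),(326,200)],.062)[:,:2], 'rear top',world('q',[(319,219)],.062))
d=world('q',[(312.3+6.85,200)],.062)[0]-0
b=world('q',[(318.85,150)],.025)[0]; 
go([.5645,.3495,.101],-1.571+.07)
print(pix('q',[[.6417,.3857,.022],[.6228,.269,.022],[.4549,.2981,.022]]))
```

```text
plate rear [[0.54125243 0.37016523]
 [0.54256226 0.32501119]] tip [[0.61100659 0.360725  ]
 [0.61158259 0.34054469]] blade mid lo [[0.60092734 0.36034215]
 [0.60149202 0.34060489]]
grip sides row200 [[0.56406639 0.35501456]
 [0.56440213 0.34341141]] rear top [[0.54705553 0.34882816 0.062     ]]
shift cm [ 0.3  -0.07 11.97] rotvec [-0.     0.002 -0.04 ]
[[280.96743825 103.28538306]
 [408.26030749 128.53677425]
 [363.59400783 287.42454081]]
```

```bash
python3 -m crank '[[0.1,0,3,0,0,-0.015,0.4],[0,0,4,0,0,0,0.45],[0,0,3,0,0,0,0.45],[0,0,2,0,0,0,0.45],[0,0,0,0,0,0,1]]' 35|tail -2;python3 -m crank '[[0,0,0,0,0,0,1],[0,0,0,0,0,0,1],[0,0,0,0,0,0,1],[0,0,0,0,0,0,1],[0,0,0,0,0,0,1]]'|tail -2;python3 -m crank '[[0,0,0,0,0,0,1]]';python3 -c "from h import *;st()"
```

```text
grip_width: 0.0435
grip_force: 0.0
grip_width: 0.0117
grip_force: 35.0
time: 82.4
position: [0.5629, 0.3491, 0.1019]
tool_rot: [1.0, 0.022, -0.0, -0.0]
ft_force: [-1.0, -1.0, 5.7]
grip_width: 0.0114
grip_force: 35.0
t 82.4 p [0.5629 0.3491 0.1019] x [ 0.999  0.045 -0.001] z [-0.001  0.001 -1.   ] q [0.39 0.81 1.46 0.   0.87 1.91] w 0.0114 F [-1.  -1.   5.7]
```

```bash
python3 -m crank '[[0,0,-2,0,0,0,1],[0,0,-4,0,0,0,1],[0,0,-4,0,0,0,1],[-1.8,3.6,0,0,0,0,1],[-2,4,0,0,0,0,1]]'|tail -2;python3 -m crank '[[-2,4,0,0,0,0,1],[-2,4,0,0,0,0.03,1],[-2,4,0,0,0,0.03,1],[-2,4.2,0,0,0,0.03,1],[-2,4,0,0,0,0.03,1]]'|tail -2;python3 -m crank '[[-1.5,3,0,0,0,0,1],[0,0,0,0,0,0,1]]'|tail -2;python3 - <<'E'
from h import *
st(); go([.414,.0143,.1397],-1.645)
E
```

```text
grip_width: 0.0121
grip_force: 35.0
grip_width: 0.012
grip_force: 35.0
grip_width: 0.0116
grip_force: 35.0
t 83.9 p [0.4115 0.0387 0.2017] x [ 0.997 -0.079 -0.002] z [-0.002  0.001 -1.   ] q [-0.18  0.42  2.04  0.    0.69  1.47] w 0.0116 F [ 0.1 -0.5 -0.5]
shift cm [0.45 2.42 6.19] rotvec [-0.     0.002 -0.005]
```

```bash
python3 -m crank '[[0.2,2.4,0,0,0,0,1],[0,0,0,0,0,0,1],[0,0,2,0,0,0,1],[0,0,2.2,0,0,0,1],[0,0,2,0,0,0,1]]'|tail -2;python3 -m crank '[[0,0,0,0,0,0,1],[0,0,0,0,0,0,1]]'|tail -2;python3 - <<'E'
from h import *
o=st(); go([.414,.0143,.1397],-1.645)
snap('wrist','r'); snap('top','r2')
X=R.from_quat(o['tool_rot']).as_matrix()[:,0]; tip=o['position']+.0484*X; tip[2]=o['position'][2]-.0784
print('tip pred px',pix('r',[tip])); im=cv2.cvtColor(cv2.imread('pics/r.png'),cv2.COLOR_BGR2GRAY); u,v=pix('r',[tip])[0].astype(int)
for r in range(v-24,v+40,4): print(r,im[r,u-40:u+44:5].tolist())
print('tongue front pred',pix('r',[[.587-.101*.9973,.0015+.101*.0739,.058]]))
E
```

```text
grip_width: 0.0119
grip_force: 35.0
grip_width: 0.0117
grip_force: 35.0
t 84.78 p [0.4132 0.0164 0.1395] x [ 0.997 -0.075 -0.001] z [-0.001  0.    -1.   ] q [-0.23  0.56  2.08  0.    0.5   1.41] w 0.0117 F [ 0.4  0.2 -0.8]
shift cm [ 0.1   0.2  -0.02] rotvec [-0.     0.001 -0.001]
tip pred px [[320.25715054 162.0711063 ]]
138 [112, 114, 113, 113, 111, 110, 114, 112, 112, 109, 112, 113, 113, 109, 111, 111, 114]
142 [113, 112, 113, 114, 113, 114, 115, 111, 114, 110, 110, 113, 112, 111, 113, 111, 113]
146 [111, 114, 113, 114, 113, 113, 113, 112, 112, 111, 112, 111, 113, 111, 112, 113, 113]
150 [112, 112, 114, 113, 113, 111, 113, 113, 113, 111, 113, 111, 111, 112, 113, 112, 113]
154 [112, 115, 113, 113, 112, 113, 113, 114, 112, 115, 112, 114, 112, 113, 112, 112, 113]
158 [112, 112, 115, 112, 112, 113, 113, 113, 114, 114, 113, 111, 114, 112, 112, 112, 114]
162 [114, 113, 113, 111, 113, 99, 101, 101, 101, 100, 101, 119, 112, 114, 115, 115, 112]
166 [113, 113, 112, 113, 169, 166, 168, 165, 169, 171, 170, 139, 113, 115, 112, 113, 112]
170 [113, 113, 114, 115, 152, 168, 168, 165, 169, 170, 169, 132, 112, 112, 114, 112, 113]
174 [113, 115, 111, 114, 149, 167, 167, 164, 168, 170, 169, 127, 112, 115, 115, 113, 111]
178 [114, 113, 112, 115, 147, 168, 168, 166, 169, 169, 170, 124, 113, 114, 114, 113, 113]
182 [114, 114, 114, 116, 144, 167, 168, 165, 168, 170, 170, 117, 116, 116, 113, 113, 115]
186 [114, 116, 115, 114, 134, 169, 167, 166, 168, 168, 171, 114, 114, 115, 115, 114, 113]
190 [113, 113, 114, 114, 132, 168, 167, 165, 167, 170, 171, 108, 116, 116, 113, 114, 115]
194 [114, 113, 116, 115, 130, 168, 166, 165, 168, 170, 172, 108, 116, 115, 117, 113, 115]
198 [114, 115, 115, 115, 125, 169, 167, 162, 168, 170, 170, 104, 115, 117, 114, 115, 115]
tongue front pred [[323.88937428 115.23992337]]
```

Run:
```python
from h import *
im=cv2.cvtColor(cv2.imread('pics/r.png'),cv2.COLOR_BGR2GRAY)
for r in range(84,132,4): print(r,im[r,264:390:5].tolist())
print(pix('r',[[.587-.101*.9973+s*.017*.0739,.0015+.101*.0739+s*.017*.9973,z] for s in(-1,1) for z in(.058,.0645,.0765)]))
```

```text
84 [229, 230, 230, 230, 230, 230, 230, 230, 230, 230, 230, 231, 230, 230, 230, 230, 232, 230, 230, 232, 231, 232, 231, 232, 231, 231]
88 [230, 229, 228, 229, 229, 229, 230, 230, 229, 230, 230, 231, 230, 231, 231, 232, 232, 232, 232, 233, 232, 233, 233, 233, 232, 231]
92 [113, 155, 227, 225, 226, 225, 225, 226, 226, 227, 226, 226, 226, 227, 227, 227, 228, 227, 228, 228, 228, 228, 228, 187, 116, 111]
96 [111, 111, 108, 151, 188, 229, 230, 230, 230, 231, 233, 233, 234, 231, 231, 231, 230, 229, 230, 233, 235, 153, 112, 110, 111, 112]
100 [111, 112, 112, 111, 111, 233, 229, 229, 229, 230, 230, 230, 230, 230, 231, 230, 231, 231, 230, 104, 113, 112, 111, 109, 111, 110]
104 [113, 111, 112, 111, 111, 236, 230, 230, 230, 230, 231, 231, 231, 230, 231, 231, 231, 231, 231, 119, 112, 113, 111, 110, 112, 112]
108 [113, 113, 111, 110, 112, 234, 229, 229, 229, 229, 229, 229, 229, 230, 229, 230, 230, 230, 230, 115, 111, 111, 113, 111, 112, 113]
112 [110, 113, 110, 114, 113, 238, 232, 231, 231, 232, 231, 231, 231, 231, 231, 232, 231, 231, 231, 113, 112, 112, 113, 111, 111, 113]
116 [113, 110, 112, 113, 112, 110, 109, 112, 111, 112, 112, 112, 112, 114, 116, 119, 121, 125, 128, 112, 112, 113, 111, 110, 111, 111]
120 [112, 113, 114, 115, 112, 111, 111, 111, 110, 110, 114, 112, 112, 110, 112, 112, 110, 111, 112, 112, 112, 113, 111, 111, 112, 110]
124 [112, 112, 112, 112, 111, 112, 111, 111, 113, 111, 112, 112, 113, 112, 115, 112, 110, 112, 112, 110, 112, 110, 111, 112, 112, 112]
128 [111, 112, 112, 112, 112, 109, 113, 114, 112, 112, 111, 111, 110, 110, 114, 110, 112, 112, 110, 112, 111, 110, 111, 111, 112, 113]
[[355.28138214 115.18445504]
 [356.71923403 115.65154836]
 [359.68593259 116.61529509]
 [292.50808536 115.29537276]
 [291.53614252 115.76655757]
 [289.53082776 116.73870717]]
```

```bash
python3 -m crank '[[0,0.1,0,0,0,0.03,1],[0.9,0,0,0,0,0,1],[0.9,0,0,0,0,0,1],[0.7,0,0,0,0,0,1],[0,0,0,0,0,0,1]]'|sed -n '2p;4p';python3 -m crank '[[0.6,0,0,0,0,0,1],[0.6,0,0,0,0,0,1],[0.5,0,0,0,0,0,1],[0,0,0,0,0,0,1]]'|sed -n '2p;4,5p';python3 -m crank '[[0.2,0,0,0,0,0,1],[0,0,0,0,0,0,1]]';python3 -c "from h import *;st()"
```

```text
position: [0.4385, 0.012, 0.139]
ft_force: [-0.6, -0.1, -1.1]
position: [0.455, 0.0103, 0.139]
ft_force: [0.6, -0.5, -0.3]
grip_width: 0.0118
time: 86.25
position: [0.4563, 0.0102, 0.139]
tool_rot: [0.999, -0.053, -0.001, -0.0]
ft_force: [0.5, -0.7, -1.1]
grip_width: 0.0116
grip_force: 35.0
t 86.25 p [0.4563 0.0102 0.139 ] x [ 0.994 -0.105 -0.002] z [-0.002  0.    -1.   ] q [-0.22  0.58  1.98  0.    0.58  1.45] w 0.0116 F [ 0.5 -0.7 -1.1]
```

```bash
python3 -m crank '[[0.2,0,0,0,0,0,1],[0,0,0,0,0,0,1]]'|sed -n '2p;4,5p';python3 -m crank '[[0.15,0,0,0,0,0,1],[0,0,0,0,0,0,1]]'|sed -n '2p;4,5p';python3 -m crank '[[0.15,0,0,0,0,0,1],[0,0,0,0,0,0,1]]'|sed -n '2p;4,5p'
```

```text
position: [0.4585, 0.01, 0.139]
ft_force: [0.2, 0.9, -0.3]
grip_width: 0.0119
position: [0.46, 0.0098, 0.139]
ft_force: [-0.7, 0.1, -0.1]
grip_width: 0.0116
position: [0.4607, 0.0098, 0.1389]
ft_force: [-1.5, -0.0, 0.4]
grip_width: 0.0119
```

```bash
python3 -m crank '[[0.1,0,0,0,0,0,1],[0,0,0,0,0,0,1]]'|sed -n '2p;4,5p';python3 -m crank '[[0.1,0,0,0,0,0,1],[0,0,0,0,0,0,1]]'|sed -n '2p;4,5p';python3 -m crank '[[0.1,0,0,0,0,0,1],[0,0,0,0,0,0,1],[0,0,0,0,0,0,1]]'|sed -n '2p;4,5p'
```

```text
position: [0.4609, 0.0098, 0.1388]
ft_force: [-3.7, -0.1, 1.3]
grip_width: 0.0118
position: [0.4611, 0.0099, 0.1387]
ft_force: [-5.8, -0.7, 1.7]
grip_width: 0.0118
position: [0.4613, 0.0099, 0.1385]
ft_force: [-7.0, -1.7, 2.3]
grip_width: 0.0116
```

The shoulder is against the rim: contact at TCP x = 0.4607 with force rising. Holding briefly, then withdrawing.

```bash
python3 -m crank '[[0,0,0,0,0,0,1],[0,0,0,0,0,0,1],[0,0,0,0,0,0,1]]'|sed -n '4,5p';python3 -m crank '[[-0.6,0,-0.05,0,0,0,1],[-1,0,0,0,0,0,1],[-1.2,0,0,0,0,0,1],[-1.2,0,0,0,0,0,1],[-1,0,0,0,0,0,1]]'|sed -n '2p;4,5p';python3 -m crank '[[0,0,0,0,0,0,1],[0,0,-3,0,0,0,1],[0,0,-3,0,0,0,1],[0,0,0,0,0,0,1]]'|sed -n '2p;4,5p';python3 - <<'E'
from h import *
st(); go([.549,.345,.20],-1.57)
E
```

```text
ft_force: [-7.3, -0.0, 2.0]
grip_width: 0.0113
position: [0.4136, 0.0148, 0.1396]
ft_force: [0.9, 0.5, -0.9]
grip_width: 0.0118
position: [0.4164, 0.0143, 0.2012]
ft_force: [-0.4, -0.6, -1.3]
grip_width: 0.0117
t 89.38 p [0.4164 0.0143 0.2012] x [ 0.994 -0.105  0.004] z [ 0.004 -0.001 -1.   ] q [-0.24  0.42  2.03  0.    0.69  1.44] w 0.0117 F [-0.4 -0.6 -1.3]
shift cm [  9.71 -34.29   0.14] rotvec [ 0.001 -0.004 -0.106]
```

```bash
python3 -m crank '[[1,-3.6,0,0,0,0,1],[1.2,-4.2,0,0,0,0,1],[1.2,-4.2,0,0,0,0,1],[1.2,-4.2,0,0,0,0,1],[1.2,-4.2,0,0,0,0,1]]'|sed -n '5p';python3 -m crank '[[1.2,-4.2,0,0,0,0,1],[1.2,-4.2,0,0,0,0,1],[1.2,-4.2,0,0,0,0,1],[0.3,-1.2,0,0,0,-0.1,1],[0,0,0,0,0,0,1]]'|sed -n '5p';python3 - <<'E'
from h import *
st(); go([.549,.345,.104],-1.57)
snap('wrist','s'); im=cv2.cvtColor(cv2.imread('pics/s.png'),cv2.COLOR_BGR2GRAY)
o=robot.get_obs(); X=R.from_quat(o['tool_rot']).as_matrix()[:,0]; tip=o['position']+.0484*X; tip[2]=o['position'][2]-.0784
u,v=pix('s',[tip])[0].astype(int); print(u,v)
for r in range(v-12,v+13,4): print(r,im[r,u-40:u+44:5].tolist())
E
```

```text
grip_width: 0.0117
grip_width: 0.0119
t 90.62 p [0.5468 0.3452 0.1975] x [ 1.    -0.005 -0.004] z [-0.004 -0.    -1.   ] q [0.39 0.67 1.46 0.   1.02 1.97] w 0.0119 F [-0.1 -0.6 -1. ]
shift cm [0.25 0.02 9.35] rotvec [ 0.     0.004 -0.006]
321 162
150 [217, 218, 230, 220, 225, 229, 222, 224, 216, 222, 218, 226, 218, 216, 226, 222, 229]
154 [216, 226, 223, 217, 226, 222, 217, 215, 221, 224, 224, 226, 216, 226, 217, 224, 225]
158 [217, 216, 226, 219, 212, 230, 222, 212, 223, 215, 224, 221, 223, 225, 217, 222, 221]
162 [220, 217, 220, 230, 170, 167, 159, 162, 161, 167, 166, 228, 224, 219, 221, 218, 225]
166 [227, 223, 224, 216, 150, 160, 158, 158, 159, 159, 163, 181, 219, 222, 230, 228, 226]
170 [218, 221, 219, 225, 150, 159, 158, 156, 159, 160, 162, 237, 226, 225, 223, 220, 226]
174 [227, 219, 224, 228, 150, 158, 159, 157, 158, 158, 162, 228, 220, 221, 218, 222, 222]
```

The gauge has not shifted in the grip, and the pad is below it. Lowering.

```bash
python3 -m crank '[[0.2,0,3,0,0,0,1],[0,0,3,0,0,0,1],[0,0,2,0,0,0,1],[0,0,1,0,0,0,1],[0,0,0,0,0,0,1]]'|sed -n '2p;4,5p';python3 -m crank '[[0,0,0.3,0,0,0,1],[0,0,0.2,0,0,0,1],[0,0,0,0,0,0,1]]'|sed -n '2p;4,5p'
```

```text
position: [0.5489, 0.3442, 0.109]
ft_force: [-0.1, 0.4, -0.3]
grip_width: 0.0117
position: [0.5491, 0.3447, 0.1048]
ft_force: [0.1, 0.3, -0.7]
grip_width: 0.0117
```

```bash
python3 -m crank '[[0,0,0.2,0,0,0,1],[0,0,0,0,0,0,1]]'|sed -n '2p;4,5p';python3 -m crank '[[0,0,0.1,0,0,0,1],[0,0,0,0,0,0,1]]'|sed -n '2p;4,5p';python3 -m crank '[[0,0,0.1,0,0,0,1],[0,0,0,0,0,0,1]]'|sed -n '2p;4,5p'
```

```text
position: [0.5489, 0.3445, 0.1024]
ft_force: [0.2, 0.3, -0.6]
grip_width: 0.0118
position: [0.549, 0.3446, 0.1019]
ft_force: [-1.1, -0.3, 2.9]
grip_width: 0.0116
position: [0.549, 0.3446, 0.1019]
ft_force: [-1.9, -1.3, 8.8]
grip_width: 0.0116
```

Contact with the pad. Releasing slowly and rising.

```bash
python3 -m crank '[[0,0,-0.05,0,0,0,0.8],[0,0,0,0,0,0,0.6],[0,0,0,0,0,0,0.45],[0,0,0,0,0,0,0.45],[0,0,0,0,0,0,0.45]]' 10|tail -2;python3 -m crank '[[0,0,-2,0,0,0,0.45],[0,0,-4,0,0,0,0.45],[0,0,-5,0,0,0,0.45],[0,0,0,0,0,0,0.45]]'|tail -2;python3 - <<'E'
from h import *
st(); snap('wrist','t'); im=cv2.imread('pics/t.png'); m=(im.max(2)<70).astype(np.uint8); w=np.zeros_like(m); w[120:262,262:372]=1
for k in cv2.findContours(m*w,cv2.RETR_EXTERNAL,cv2.CHAIN_APPROX_NONE)[0]:
    if cv2.contourArea(k)<60: continue
    b=cv2.boxPoints(cv2.minAreaRect(k)); print(b.round(1).tolist(),world('t',b,.062)[:,:2].round(4).tolist())
snap('top','t2'); A=cv2.imread('pics/full_t2.png'); B=cv2.imread('pics/full_j.png')
for p in ([.587,.0015,.1145],[.5333,.065,.106],[.525,-.053,.106],[.641,-.061,.106],[.4846,.0063,.0765]): print(pix('t2',[p]).round(1))
# lid tongue and wings compare: print knob blob in both
for n,I in(('t2',A),('j',B)):
    g=(I.max(2)<60)[180:212,378:404].astype(np.uint8); M=cv2.moments(g,True); print(n,M['m10']/max(M['m00'],1)+378,M['m01']/max(M['m00'],1)+180,M['m00'])
E
```

```text
grip_width: 0.0455
grip_force: 0.0
grip_width: 0.0481
grip_force: 0.0
t 93.55 p [0.552  0.3458 0.2175] x [ 1.    -0.005  0.01 ] z [ 0.01   0.005 -1.   ] q [0.39 0.64 1.44 0.   1.05 1.96] w 0.0481 F [-0.6  1.  -0.2]
[[360.0, 231.0], [371.0, 231.0], [371.0, 261.0], [360.0, 261.0]] [[0.528, 0.3118], [0.528, 0.3023], [0.4994, 0.3011], [0.4994, 0.3109]]
[[262.0, 231.0], [275.0, 231.0], [275.0, 261.0], [262.0, 261.0]] [[0.5283, 0.3961], [0.5283, 0.3849], [0.4997, 0.3862], [0.4997, 0.3977]]
[[313.0, 180.0], [326.0, 180.0], [326.0, 225.0], [313.0, 225.0]] [[0.5732, 0.3517], [0.5731, 0.3411], [0.5337, 0.341], [0.5337, 0.3521]]
[[390.7 193.7]]
[[365.6 215.2]]
[[412.6 218.5]]
[[414.  173.8]]
[[387.8 235.7]]
t2 390.97058823529414 194.76470588235293 102.0
j 390.97058823529414 194.76470588235293 102.0
```

The gauge stands upright on the pad with the same outline as before, and the lid has not moved. Handing in.

```bash
python3 -c "from rig import ticket;print(ticket.hand_in())"
```

```text
the job is handed in; nothing more can be done
None
```

The job is handed in, with no verdict returned: the three clips are in the bowl, the lid is at its stop, and all four wing screws are home after three crosswise passes; the gauge went in to its shoulder and now stands back on the pad.

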